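# Load the flavouring bottle rack

## Robot

A 7-joint arm with a two-finger parallel gripper is mounted at the origin on the work surface. World frame = base frame: x ahead of the robot, y to its left, z up, the work surface at z = 0. Lengths are in m, angles in rad, forces in N, time in s.
With the tool pointing down it reaches from about 0.4 to 0.85 m from the base axis. Payload 4.5 kg.
Tool frame: the origin (TCP) lies between the finger pads; the fingertips stand r.tip_reach ahead of it and the grasp point (between the pads) lies 3 mm ahead of it (r.tip_reach is the distance from the TCP to the fingertips, in m); z points along the fingers, y is the line along which they close (so a half turn about z gives the same grasp; the last joint's range is limited). The gripper opens to 88 mm and grips with 3 to 60 N. Pads are 18 mm wide; open, the fingers measure 123 mm over their backs; the gripper's body (75 mm by 187 mm) begins 45 mm behind the grasp point.
Start: joints at [0.034, 0.689, -0.195, 1.565, 0.157, 0.902, -0.215], TCP at [0.625, 0, 0.261] pointing down, gripper open.
Joint ranges: [-3.01, 3.01], [-0.46, 2.08], [-1.47, 1.51], [0.13, 2.56], [-1, 4.14], [0.04, 2.09], [-2.66, 2.66]. Speed limits (rad/s): [2.57, 2.57, 3.14, 3.14, 3.14, 3.14, 3.14].

## Interface

Orientations are given as a unit quaternion [x, y, z, w].
In Python, from plant import r gives the robot as it stands.
- The arm moves only by the tool step_arm, never from a script. Its argument "motion" is a list of rows, each an object with "dp": the shift along the tool's x, y, z in mm, a list of three; "twist": the turn, a rotation vector about the tool's x, y, z in rad, a list of three; "hand": the opening, from -1 (shut) to 1 (fully open). In form: [{"dp": [dx, dy, dz], "twist": [rx, ry, rz], "hand": hand}, ...]. A call has 1 to 5 rows; each row is the pose to reach, as a shift and turn from the pose commanded when the call began, along the tool's axes at that moment; what a row does not reach only later rows make up. A row lasts 1/8 s, in which the tool goes at most 62.5 mm and 10.7 degrees, less where a joint would pass 70% of its speed; a pose out of reach is approached as far as the arm can. A call with a gripper value outside its range is refused whole. The fingers move at their own pace and stop on an object; "force" is the grip in N (left out, the last holds). Time passes only in rows, so rows that repeat a pose let the fingers close. It gives the time, the measured TCP pose, the force, the opening and the grip force at its end, in the units of the state.
- r.get_state(): the state, without advancing time (a new reading comes with each control period).
- r.snapshot(name): name is "scene" or "side" or "wrist"; returns a dict with "pixels" (480x640x3 uint8, red, green, blue), "depth" (480x640 float32, m along the optical axis (not along the pixel's ray), 0 where there is no reading), "fx", "fy", "cx", "cy" (pixels), "xyz" and "orientation" of the camera in the world; the wrist camera has in their place "mount" (4x4, takes a point from camera to tool coordinates, whose origin is the TCP and whose axes are the flange's). Camera axes: x right, y down, z forward; pixel columns grow to the right and rows downward; lengths in m; the calibration is good to about 2 mm. The wrist camera is an equidistant fisheye: a pixel r from the principal point sees the ray r / f radians off the axis. A picture is of the moment at which its call begins: read the wrist's pose just before it.
- r.finish_job(): hands the job in; it is judged then, once.
Trained networks look in the newest picture that a camera, given by its name, has taken for a name from the list of things; names that differ only in an ending like _2 or _b are one class to them, and where a whole thing is asked for, a point or a joint stands for the part that bears it (a point fixed in the world has none). Each returns a list of dicts, best first, with "score" (0 to 1); they miss things now and then, are a little off and sometimes report something else, mostly with a low value. They report only what shows in the picture. A call takes as long as a camera call. They do not tell look-alikes from the thing itself.
- r.search_frame(camera, thing): "at" ([x, y, z] in m, in the coordinates of the camera as it stood for that picture, good to about 4 mm: the middle of the surface that is visible of it).
The state is a dict: "clock": time; "q": joint angles; "qd": joint speeds; "joint_torque": joint torques, N m; "tool_pos": TCP position; "eef_rot": TCP orientation; "contact_force": force on the tool from outside, world axes, zero at the start; "moment": the same for the moment, N m; "opening": opening from 0.0 (shut) to 1.0 (fully open); "finger_force": force on a finger pad.
Only numpy, scipy, OpenCV 4.12 (cv2) and the standard library are available. Lean on these libraries where they do the work, as an engineer would, in place of code of your own. Each camera call takes 0.05 s, during which the arm holds its last target. There are 200 camera calls.

## Task

Get the bottle rack ready for the store: move any rolling pin left in its cradles into the aluminium tray, and lay every flavouring bottle on its side in a cradle of its own, base down against the end lip and cap at the high end. When all of them lie there, push the raised hold-down bar over and down until its catch holds it, and leave the dessert glasses and the bowl where they are.

Things in the scene. Friction and masses are not known exactly. Their poses are not given: they have to be found in the camera images.
- rack: Fixed stainless bottle rack, base plate 220 x 300 x 8 mm, 3 sloping cradles side by side. Origin on the table, z up, x the uphill way (away from the robot at yaw 0). In the bed frame (see bed): side rails at y = +-135 mm, top z = -27; latch post at x = 25, y = 147 to 176, up to z = 48; end lip with inner face at x = -62 and top at z = 5 mm.
- bed: Sloping bed of the rack. Origin: middle cradle, on the axis of a bottle lying there, 90 mm above the table. x runs along the cradles and climbs 20 deg (0.349 rad) from the end lip, z is square to the bed; cradles are 80 mm apart along y. Each is two 10 mm wide white V-blocks (90 deg V) at x = -45 and +16 mm; between them it is open below for fingers.
- cradle0 (a point): Cradle 0 (bed y = -80 mm): the point where the middle of a properly laid bottle (62 mm from its base, on its axis) comes to lie when its base touches the end lip. Axes are those of the bed.
- cradle1 (a point): Cradle 1 (bed y = 0 mm): the point where the middle of a properly laid bottle (62 mm from its base, on its axis) comes to lie when its base touches the end lip. Axes are those of the bed.
- cradle2 (a point): Cradle 2 (bed y = 80 mm): the point where the middle of a properly laid bottle (62 mm from its base, on its axis) comes to lie when its base touches the end lip. Axes are those of the bed.
- hold_bar (a joint): Sprung hold-down bar of the rack, a steel U-frame hinged at the low end of the bed: 0 rad = raised (springs back there), about 1.40 = down across the bottles and held by the catch; stop at 1.425. A spring-loaded ball catch must be passed at about 1.30; below that it springs up again. Takes about 10 N at the plate.
- bar_plate (a point): Centre of the outer face of the black push plate (34 mm along the arms x 70 mm across) at the middle of the hold-down bar. z is square to the plate, outwards (towards the low end when raised, up when down); x points from the hinge along the arms. It lies 110 mm from the hinge along x and 7 mm along z; push against -z.
- bar_hinge (a point): Middle of the hinge axis of the hold-down bar (axis along the bed's y), at bed x = -100, z = +31 mm. The bar swings from the low end over the bed.
- bottle0: Amber glass flavouring bottle with paper label and black cap, 42 mm diameter up to 85 mm, then a cap 26 mm wide up to 110 mm; 0.2 kg, heavy base. Origin: centre of its base; z runs along its axis to the cap. Starts standing on the table. May be absent.
- bottle1: Amber glass flavouring bottle with paper label and black cap, 42 mm diameter up to 85 mm, then a cap 26 mm wide up to 110 mm; 0.2 kg, heavy base. Origin: centre of its base; z runs along its axis to the cap. Starts standing on the table. May be absent.
- bottle2: Amber glass flavouring bottle with paper label and black cap, 42 mm diameter up to 85 mm, then a cap 26 mm wide up to 110 mm; 0.2 kg, heavy base. Origin: centre of its base; z runs along its axis to the cap. Starts standing on the table. May be absent.
- bottle0_mid (a point): Point on the axis of bottle0, 62 mm from its base.
- bottle1_mid (a point): Point on the axis of bottle1, 62 mm from its base.
- bottle2_mid (a point): Point on the axis of bottle2, 62 mm from its base.
- pin0: Small plain wooden rolling pin, 26 mm diameter, 130 mm long, 60 g. Origin at its centre, x along its axis. May be absent; else it starts lying in cradle 0, its end near the lip, its axis 11 mm lower than a bottle's would be.
- pin1: Small plain wooden rolling pin, 26 mm diameter, 130 mm long, 60 g. Origin at its centre, x along its axis. May be absent; else it starts lying in cradle 1, its end near the lip, its axis 11 mm lower than a bottle's would be.
- pin2: Small plain wooden rolling pin, 26 mm diameter, 130 mm long, 60 g. Origin at its centre, x along its axis. May be absent; else it starts lying in cradle 2, its end near the lip, its axis 11 mm lower than a bottle's would be.
- tray: Fixed open aluminium tray, 175 (x) x 240 (y) x 35 mm high, walls and floor 4 mm. Origin: centre of its underside.
- dessert0: Bystander: filled dessert glass, 60 mm diameter, 72 mm high. Origin at the centre of its base.
- dessert1: Bystander: filled dessert glass, 60 mm diameter, 72 mm high. Origin at the centre of its base.
- bowl: Bystander: steel bowl, 130 mm rim diameter, 60 mm high. Origin at the centre of its base.
Things that resemble listed ones, but are neither listed nor needed, are in the scene too. What is shaped like the pin0 but green is not meant.

How it is judged:
By the outcome, as a careful person would: the job done as asked, in the order asked, and still so for the second after the job is handed in, with the robot touching nothing.
Of bottle0, bottle1, bottle2 only 2 to 3 are there at a start; the rules pass over those that are not, and their reading is None.
Of pin0, pin1, pin2 only 2 to 3 are there at a start; the rules pass over those that are not, and their reading is None.
At some moment in a run one of bottle0, bottle1, bottle2 may be knocked a few centimetres aside while the robot is not near it.
It also fails if it takes over 210 s, if anything falls off the work surface, if the arm or the gripper's body presses on something with over 40 N, if the wrist force passes 120 N, or if a joint passes its speed limit or range.

## Working session

There is one attempt and no reset: what is moved stays moved. The work goes in short steps, Python scripts to look and compute and a tool call to move; the robot and the scene stay as the last step left them, time stands still between calls to the robot, and variables do not carry over. Pictures are saved under pics/ and viewed, at most 14 in all, crops included, and the job is handed in when it is done.

Besides the shell and the picture viewer there is one more tool, called as name([rows], argument=value, ...), one row to a line, values as JSON. step_arm: Moves the arm, as the interface text tells. Its arguments: {"type":"object","properties":{"motion":{"type":"array"},"force":{"type":"number"}},"required":["motion"]}

```bash
mkdir -p pics; ls; cat > h.py <<'E'
import numpy as np, cv2
from scipy.spatial.transform import Rotation as R
from plant import r
def snap(n,save=None):
    s=r.get_state(); d=r.snapshot(n)
    if n=="wrist":
        T=np.eye(4);T[:3,:3]=R.from_quat(s["eef_rot"]).as_matrix();T[:3,3]=s["tool_pos"]; T=T@np.array(d["mount"])
    else:
        T=np.eye(4);o=np.array(d["orientation"]);T[:3,:3]=R.from_quat(o).as_matrix() if o.size==4 else o.reshape(3,3);T[:3,3]=d["xyz"]
    d["T"]=T
    if save: cv2.imwrite(f"pics/{save}.png",d["pixels"][:,:,::-1])
    return d
def w(d,p): return d["T"][:3,:3]@np.array(p)+d["T"][:3,3]
def find(d,n,thing,k=6,smin=.2):
    for x in r.search_frame(n,thing)[:k]:
        if x["score"]>smin: print(n,thing,round(x["score"],2),np.round(w(d,x["at"]),4))
def cloud(d):
    v,u=np.mgrid[:480,:640];z=d["depth"]
    P=np.stack([(u-d["cx"])/d["fx"]*z,(v-d["cy"])/d["fy"]*z,z],-1)
    return P@d["T"][:3,:3].T+d["T"][:3,3]
E
python3 - <<'E'
from h import *
print(r.get_state(), r.tip_reach)
for n in ["scene","side"]:
    d=snap(n,n+"0"); print(n,d["fx"],d["xyz"],np.round(d["T"][:3,:3],3).tolist())
    for t in ["bottle0","pin0","rack","bar_plate","tray","dessert0","bowl"]: find(d,n,t)
E
```

```text
pics
{'clock': 0.0, 'q': array([ 0.03377828,  0.69002988, -0.19453892,  1.56633373,  0.15731177,
        0.90251629, -0.21512904]), 'qd': array([ 1.56374754e-05,  2.05430200e-03,  6.05745960e-04, -1.17105697e-03,
       -4.12697122e-04, -2.27212117e-04, -8.48239423e-04]), 'joint_torque': array([ 3.38560185e-04, -5.27571630e+01, -1.26686912e+00, -1.53434461e+01,
       -5.26333472e-02,  6.56995355e-03,  1.65937727e-04]), 'tool_pos': array([ 6.24402167e-01, -2.35699225e-05,  2.59884746e-01]), 'eef_rot': array([ 7.07070271e-01,  7.07142657e-01, -7.12762404e-04, -6.22127809e-04]), 'contact_force': array([ 0.18220559,  0.57771414, -0.33514865]), 'moment': array([-0.00040283,  0.02142621, -0.0251345 ]), 'finger_force': 0.0, 'opening': 0.99877539920138} 0.022
scene 597.9633836465761 [1.39526714 0.77628135 1.46006763] [[-0.699, 0.544, -0.465], [0.715, 0.521, -0.465], [-0.011, -0.657, -0.753]]
scene bottle0 0.85 [ 0.4888 -0.3349  0.0656]
scene bottle0 0.61 [ 0.5015 -0.1054  0.0582]
scene bottle0 0.48 [ 0.6434 -0.1884  0.004 ]
scene pin0 0.98 [ 0.8611 -0.0022  0.0231]
scene pin0 0.73 [0.5752 0
[... 593 characters left out ...]
.059 ]
side bottle0 0.88 [ 0.4694 -0.3337  0.0621]
side bottle0 0.73 [ 0.4903 -0.2334  0.065 ]
side bottle0 0.31 [0.5022 0.1724 0.0757]
side pin0 0.85 [0.5748 0.056  0.094 ]
side pin0 0.84 [0.5672 0.2146 0.0909]
side pin0 0.52 [ 0.8411 -0.0028  0.0252]
side rack 0.98 [0.502  0.1662 0.0106]
side rack 0.37 [0.4323 0.1592 0.1919]
side bar_plate 0.59 [0.434  0.162  0.1959]
side bar_plate 0.36 [0.5649 0.1369 0.0917]
side tray 0.81 [ 0.6554 -0.1985  0.004 ]
side tray 0.46 [0.5035 0.1776 0.0725]
side dessert0 0.62 [0.3468 0.4269 0.0711]
side dessert0 0.56 [0.7629 0.1334 0.0507]
side bowl 0.73 [ 0.5819 -0.5461  0.0435]
side bowl 0.61 [ 0.4928 -0.2359  0.0674]
side bowl 0.43 [ 0.4696 -0.3321  0.0614]
```

View pics/scene0.png

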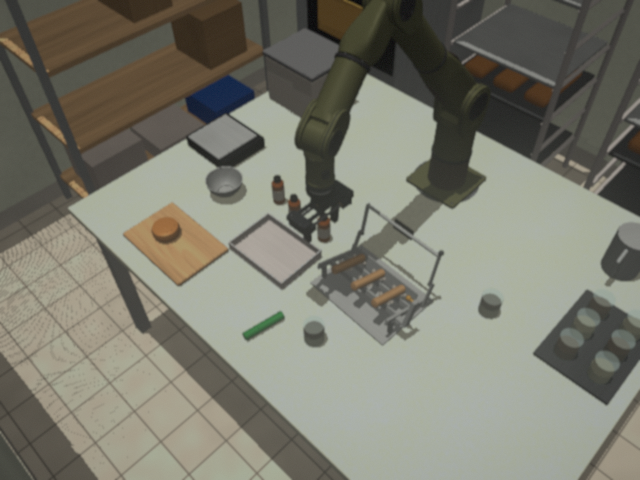

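View pics/side0.png

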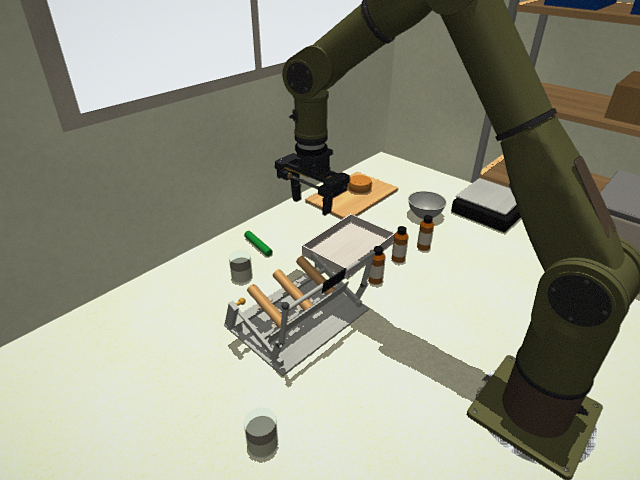

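```bash
cat > seg.py <<'E'
from h import *
def seg(n):
    d=snap(n); C=cloud(d); hsv=cv2.cvtColor(d["pixels"],cv2.COLOR_RGB2HSV)
    return d,C,hsv
if __name__=="__main__":
  for n in ["scene","side"]:
    d,C,h=seg(n); ok=d["depth"]>0
    print(n)
    # pins: orange within rack region, z .05-.14
    m=ok&(h[...,0]>4)&(h[...,0]<22)&(h[...,1]>80)&(C[...,0]>.48)&(C[...,0]<.68)&(C[...,1]>0.02)&(C[...,1]<.27)&(C[...,2]>.05)&(C[...,2]<.15)
    k,l,st,_=cv2.connectedComponentsWithStats(m.astype(np.uint8))
    for i in range(1,k):
        if st[i,4]<30: continue
        P=C[l==i]; c=P.mean(0); u,s,vt=np.linalg.svd(P-c); a=vt[0]*np.sign(vt[0][0]); t=(P-c)@a
        print(" pin",st[i,4],np.round(c,4),"axis",np.round(a,3),"yaw",round(np.arctan2(a[1],a[0]),3),"pitch",round(np.arcsin(a[2]),3),"t",np.round([t.min(),t.max()],3),"mid",np.round(c+a*(t.min()+t.max())/2,4),"hsv",np.median(h[l==i],0))
    for b in [(.49,-.105),(.485,-.233),(.475,-.333)]:
        m=ok&(np.hypot(C[...,0]-b[0],C[...,1]-b[1])<.04)&(C[...,2]>.015)&(C[...,2]<.15); P=C[m]
        lo=P[(P[:,2]<.08)]; 
        from scipy.optimize import least_squares
        f=least_squares(lambda q:np.hypot(lo[:,0]-q[0],lo[:,1]-q[1])-.021,b,loss="soft_l1",f_scale=.002)
        print(" bottle",len(lo),np.round(f.x,4),"rms",np.sqrt(np.mean(f.fun**2)),"ztop",P[:,2].max())
    # tray rim: points z .025-.045
    m=ok&(C[...,0]>.5)&(C[...,0]<.8)&(C[...,1]>-.38)&(C[...,1]<-.02)&(C[...,2]>.03)&(C[...,2]<.04); P=C[m][:,:2].astype(np.float32)
    print(" tray",len(P),cv2.minAreaRect(P))
    m=ok&(C[...,0]>.38)&(C[...,0]<.5)&(C[...,1]>0)&(C[...,1]<.33)&(C[...,2]>.15)&(C[...,2]<.26)
    P=C[m]; print(" bar",len(P), np.round(P.min(0),3),np.round(P.max(0),3)); 
    m&=h[...,2]<70; print(" dark plate",m.sum(),np.round(C[m].mean(0),4),np.round(C[m].min(0),3),np.round(C[m].max(0),3))
E
python3 seg.py
```

```text
scene
 pin 141 [0.5693 0.0563 0.0952] axis [ 0.939 -0.036  0.341] yaw -0.038 pitch 0.348 t [-0.07   0.058] mid [0.5637 0.0565 0.0932] hsv [16. 85. 93.]
 pin 248 [0.5715 0.1351 0.0937] axis [ 0.946 -0.058  0.318] yaw -0.061 pitch 0.323 t [-0.076  0.06 ] mid [0.5641 0.1355 0.0912] hsv [ 16. 101. 135.]
 pin 259 [0.5759 0.2144 0.0943] axis [ 0.946 -0.051  0.321] yaw -0.054 pitch 0.327 t [-0.075  0.062] mid [0.5696 0.2147 0.0921] hsv [ 16. 101. 137.]
 bottle 176 [ 0.4916 -0.1197] rms 0.0026376209817814715 ztop 0.11552668055565363
 bottle 42 [ 0.4991 -0.2464] rms 0.0026355687563975336 ztop 0.11647659167291602
 bottle 167 [ 0.4765 -0.3476] rms 0.0032097693070539494 ztop 0.11695115579983684
 tray 416 ((0.6323200464248657, -0.2001907080411911), (0.28299909830093384, 0.2764752507209778), 3.8160390853881836)
 bar 573 [0.42 0.   0.15] [0.458 0.282 0.222]
 dark plate 48 [0.4298 0.1385 0.2078] [0.423 0.106 0.196] [0.435 0.17  0.216]
side
 pin 321 [0.576  0.0553 0.0951] axis [ 0.943 -0.032  0.331] yaw -0.034 pitch 0.338 t [-0.047  0.047] mid [0.5762 0.0553 0.0952] hsv [ 16. 136. 111.]
 pin 363 [0.5
[... 368 characters left out ...]
-0.012  0.016] mid [0.5078 0.0596 0.0682] hsv [ 16. 137. 110.]
 pin 86 [0.5144 0.1375 0.0719] axis [ 0.593  0.721 -0.357] yaw 0.883 pitch -0.365 t [-0.014  0.016] mid [0.5149 0.1381 0.0716] hsv [ 16.  136.  186.5]
 bottle 251 [ 0.4923 -0.1218] rms 0.0016440267725997449 ztop 0.11473810907922022
 bottle 269 [ 0.4828 -0.2154] rms 0.007096210969202564 ztop 0.11523891150698262
 bottle 252 [ 0.4767 -0.3506] rms 0.002011983245158846 ztop 0.11482324494403773
 tray 384 ((0.6155619025230408, -0.18979008495807648), (0.2328580915927887, 0.24727298319339752), 1.5567737817764282)
 bar 794 [0.422 0.    0.15 ] [0.455 0.281 0.218]
 dark plate 329 [0.4301 0.1588 0.196 ] [0.423 0.001 0.15 ] [0.454 0.281 0.218]
```

```bash
python3 - <<'E'
from h import *
d=snap("wrist","w0"); print(d["fx"],d["cx"],d["cy"],np.round(d["mount"],3).tolist(), d["depth"].min(),d["depth"].max())
for t in ["bottle0","pin0","rack","bar_plate","tray","dessert0"]: find(d,"wrist",t)
E
```

```text
371.64829954431775 319.83927747113125 243.8936371833844 [[-0.002, -0.958, -0.287, 0.074], [1.0, -0.002, 0.0, 0.0], [-0.001, -0.287, 0.958, -0.124], [0.0, 0.0, 0.0, 1.0]] 0.0 1.107332
wrist bottle0 0.63 [ 0.5075 -0.2272  0.0619]
wrist bottle0 0.43 [ 0.5148 -0.1144  0.0069]
wrist bottle0 0.27 [0.5375 0.1016 0.0084]
wrist pin0 0.82 [0.573  0.0523 0.0948]
wrist pin0 0.8 [ 0.8418 -0.0059  0.0215]
wrist pin0 0.59 [0.5236 0.2013 0.0698]
wrist pin0 0.33 [0.5031 0.0975 0.0684]
wrist rack 0.8 [0.5366 0.0998 0.0131]
wrist rack 0.27 [ 0.6423 -0.1398  0.0031]
wrist bar_plate 0.9 [0.4358 0.1145 0.195 ]
wrist tray 0.67 [ 0.642  -0.143   0.0037]
wrist dessert0 0.9 [0.769  0.1196 0.0718]
wrist dessert0 0.6 [0.5716 0.0529 0.0945]
```

View pics/w0.png

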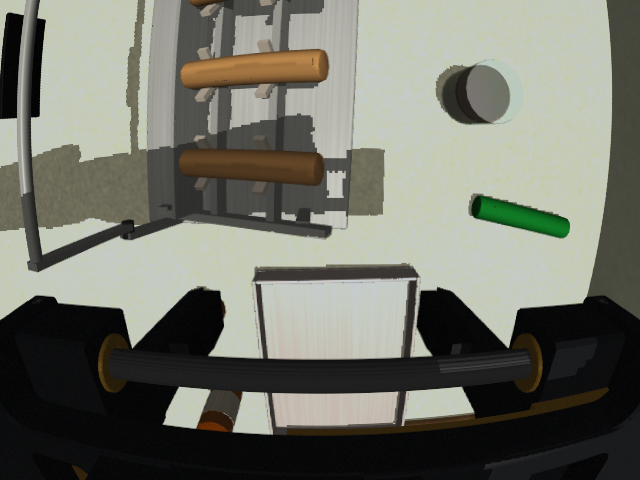

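```bash
cat > plan.py <<'E'
from h import *
import json
O=np.array([.562,.135,.090]); PSI=-.04
def bed(x,y,z):
    a=np.radians(20); Rb=R.from_euler("z",PSI)*R.from_euler("y",-a)
    return O+Rb.apply(np.array([x,y,z])/1000)
def ori(beta,psi=PSI):
    b=np.radians(beta); return (R.from_euler("z",psi)*R.from_matrix(np.array([[np.sin(b),0,np.cos(b)],[0,-1,0],[np.cos(b),0,-np.sin(b)]]))) 
def plan(wps,start=None):
    """wps: (grasp point, Rotation, hand, [slow rows])"""
    if start is None:
        s=r.get_state(); p=np.array(s["tool_pos"]); q=R.from_quat(s["eef_rot"])
    else: p,q=start
    for i,(g,o,h,*sl) in enumerate(wps):
        t=np.array(g)-.003*o.as_matrix()[:,2]
        dp=np.round(q.inv().apply(t-p)*1000).astype(int); tw=np.round((q.inv()*o).as_rotvec(),2)
        n=int(np.ceil(max(np.linalg.norm(dp)/58,np.linalg.norm(tw)/.18))) 
        print(i,"rows",n,json.dumps({"dp":dp.tolist(),"twist":tw.tolist(),"hand":h}))
        p=p+q.apply(dp/1000); q=q*R.from_rotvec(tw)
    print("end",np.round(p,3))
E
python3 - <<'E'
from plan import *
d=snap("side");C=cloud(d)
for n in ["side","scene"]:
    d=snap(n);C=cloud(d);m=(d["depth"]>0)&(abs(C[...,0]-.64)<.16)&(abs(C[...,1]+.19)<.16)&(C[...,2]>.025)&(C[...,2]<.045)&~((C[...,0]<.54))
    P=C[m][:,:2]; print(n,np.percentile(P,[1,99],axis=0).round(3).tolist())
T=(.64,-.19)
g=bed(-15,0,1); up=np.array([0,0,1])
plan([(g+up*.13,ori(85),0.6),(g,ori(85),.6),(g,ori(85),-1),(g+up*.12,ori(85),-1),((.64,-.13,.14),ori(105),-1),((.64,-.13,.036),ori(105),-1)])
E
```

```text
side [[0.556, -0.311], [0.732, -0.066]]
scene [[0.555, -0.31], [0.735, -0.064]]
0 rows 9 {"dp": [136, -78, 42], "twist": [-0.07, 0.07, 1.61], "hand": 0.6}
1 rows 3 {"dp": [-11, 1, 129], "twist": [-0.0, -0.0, -0.0], "hand": 0.6}
2 rows 0 {"dp": [0, 0, 0], "twist": [-0.0, -0.0, -0.0], "hand": -1}
3 rows 3 {"dp": [10, -1, -119], "twist": [-0.0, -0.0, -0.0], "hand": -1}
4 rows 5 {"dp": [98, 262, 74], "twist": [-0.0, -0.35, -0.0], "hand": -1}
5 rows 2 {"dp": [27, 0, 101], "twist": [-0.0, -0.0, 0.0], "hand": -1}
end [ 0.64  -0.13   0.039]
```

step_arm([
  {"dp":[60,-40,0],"twist":[0,0,0.18],"hand":0.6},
  {"dp":[90,-60,0],"twist":[0,0,0.36],"hand":0.6},
  {"dp":[120,-70,0],"twist":[0,0,0.54],"hand":0.6},
  {"dp":[130,-75,0],"twist":[0,0,0.72],"hand":0.6},
  {"dp":[136,-78,0],"twist":[0,0,0.9],"hand":0.6},
])

```text
clock: 2.02
tool_pos: [0.5466, 0.1373, 0.2609]
eef_rot: [0.945, 0.327, 0.0, -0.0]
contact_force: [-0.3, -0.5, -0.3]
opening: 0.802
finger_force: 0.0
```

step_arm([
  {"dp":[0,0,0],"twist":[0,0,0.18],"hand":0.6},
  {"dp":[0,0,0],"twist":[0,0,0.36],"hand":0.6},
  {"dp":[0,0,0],"twist":[0,0,0.54],"hand":0.6},
  {"dp":[0,0,0],"twist":[0,0,0.71],"hand":0.6},
  {"dp":[0,0,0],"twist":[0,0,0.71],"hand":0.6},
])

```text
clock: 2.65
tool_pos: [0.547, 0.1363, 0.2607]
eef_rot: [1.0, -0.019, 0.0, 0.0]
contact_force: [0.4, 0.5, 0.9]
opening: 0.802
finger_force: 0.0
```

```bash
python3 - <<'E'
from plan import *
print(r.get_state()["clock"])
d=snap("wrist","w1")
for t in ["pin0","rack","bar_plate","bottle0"]: find(d,"wrist",t)
g=bed(-15,0,1); up=np.array([0,0,1])
plan([(g+up*.1,ori(85),0.6),(g,ori(85),.6)])
E
```

```text
2.65
wrist pin0 0.98 [0.5749 0.1352 0.0945]
wrist pin0 0.87 [0.5851 0.2054 0.0939]
wrist pin0 0.64 [0.5711 0.0556 0.0947]
wrist pin0 0.44 [0.4438 0.1396 0.1935]
wrist rack 0.94 [0.5581 0.1487 0.0308]
wrist rack 0.21 [0.5834 0.208  0.0965]
wrist bar_plate 0.9 [0.4411 0.1426 0.1935]
wrist bottle0 0.85 [ 0.5007 -0.1062  0.0729]
wrist bottle0 0.66 [ 0.507  -0.2273  0.0491]
0 rows 2 {"dp": [0, 0, 72], "twist": [-0.0, 0.09, 0.0], "hand": 0.6}
1 rows 2 {"dp": [-9, 0, 100], "twist": [-0.0, -0.0, 0.0], "hand": 0.6}
end [0.547 0.136 0.088]
```

View pics/w1.png

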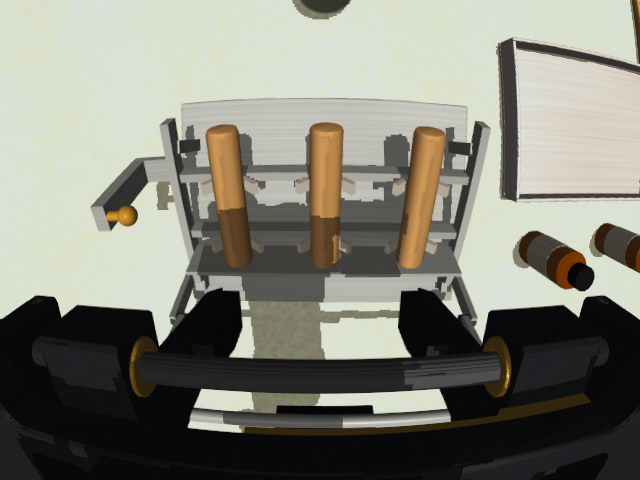

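step_arm([
  {"dp":[0,0,40],"twist":[0,0.05,0],"hand":0.6},
  {"dp":[0,0,72],"twist":[0,0.09,0],"hand":0.6},
  {"dp":[0,0,72],"twist":[0,0.09,0],"hand":0.6},
])

```text
clock: 3.28
tool_pos: [0.5448, 0.1358, 0.187]
eef_rot: [0.999, -0.019, 0.042, 0.001]
contact_force: [0.8, -0.3, 0.8]
opening: 0.8
finger_force: 0.0
```

step_arm([
  {"dp":[-4,0,40],"twist":[0,0,0],"hand":0.6},
  {"dp":[-7,0,75],"twist":[0,0,0],"hand":0.6},
  {"dp":[-9,0,100],"twist":[0,0,0],"hand":0.6},
  {"dp":[-9,0,100],"twist":[0,0,0],"hand":0.6},
])

```text
clock: 3.78
tool_pos: [0.5474, 0.1359, 0.0881]
eef_rot: [0.999, -0.02, 0.044, 0.001]
contact_force: [0.5, 0.8, 0.6]
opening: 0.8
finger_force: 0.0
```

step_arm([
  {"dp":[0,0,0],"twist":[0,0,0],"hand":-1},
  {"dp":[0,0,0],"twist":[0,0,0],"hand":-1},
  {"dp":[0,0,0],"twist":[0,0,0],"hand":-1},
  {"dp":[0,0,0],"twist":[0,0,0],"hand":-1},
  {"dp":[0,0,0],"twist":[0,0,0],"hand":-1},
], force=15)

```text
clock: 4.4
tool_pos: [0.5471, 0.1323, 0.0888]
eef_rot: [0.999, -0.021, 0.045, 0.003]
contact_force: [-0.4, -5.7, 2.6]
opening: 0.293
finger_force: 15.0
```

```bash
python3 - <<'E'
from plan import *
s=r.get_state();print(s["clock"],s["tool_pos"],s["opening"],s["finger_force"],s["contact_force"],np.round(s["q"],2))
g=bed(-15,0,1); up=np.array([0,0,1])
plan([(g+up*.11,ori(85),-1),((.644,-.13,.14),ori(105),-1),((.644,-.13,.036),ori(105),-1),((.644,-.13,.036),ori(105),0),((.644,-.13,.15),ori(95),.5),
 (bed(-15,-80,1)+up*.11,ori(85),.6),(bed(-15,-80,1),ori(85),.6)])
E
```

```text
4.4 [0.54713972 0.13230764 0.08878156] 0.2932049091496089 14.997043311595917 [-0.3653927  -5.71045344  2.55599752] [-0.43  0.86  0.16  1.97 -0.33  0.25 -1.63]
0 rows 2 {"dp": [10, -3, -110], "twist": [0.0, -0.0, -0.0], "hand": -1}
1 rows 5 {"dp": [103, 261, 67], "twist": [0.0, -0.35, -0.0], "hand": -1}
2 rows 2 {"dp": [27, 0, 100], "twist": [0.0, -0.0, -0.0], "hand": -1}
3 rows 0 {"dp": [0, 0, 0], "twist": [0.0, -0.0, -0.0], "hand": 0}
4 rows 2 {"dp": [-30, 0, -110], "twist": [0.0, 0.17, -0.0], "hand": 0.5}
5 rows 4 {"dp": [-112, -181, -36], "twist": [0.0, 0.18, -0.0], "hand": 0.6}
6 rows 2 {"dp": [-10, 0, 109], "twist": [0.0, -0.0, -0.0], "hand": 0.6}
end [0.544 0.055 0.089]
```

step_arm([
  {"dp":[5,0,-50],"twist":[0,0,0],"hand":-1},
  {"dp":[10,-3,-110],"twist":[0,0,0],"hand":-1},
  {"dp":[10,-3,-110],"twist":[0,0,0],"hand":-1},
])

```text
clock: 4.78
tool_pos: [0.5499, 0.1397, 0.2029]
eef_rot: [0.999, -0.02, 0.049, -0.0]
contact_force: [-0.4, 0.7, -1.6]
opening: 0.287
finger_force: 15.0
```

step_arm([
  {"dp":[20,50,5],"twist":[0,-0.07,0],"hand":-1},
  {"dp":[40,105,15],"twist":[0,-0.14,0],"hand":-1},
  {"dp":[60,155,30],"twist":[0,-0.22,0],"hand":-1},
  {"dp":[83,210,48],"twist":[0,-0.29,0],"hand":-1},
  {"dp":[103,261,67],"twist":[0,-0.35,0],"hand":-1},
])

```text
clock: 5.4
tool_pos: [0.6455, -0.1279, 0.1394]
eef_rot: [0.991, -0.02, -0.131, -0.003]
contact_force: [1.5, 0.4, -0.3]
opening: 0.291
finger_force: 15.0
```

step_arm([
  {"dp":[8,0,30],"twist":[0,0,0],"hand":-1},
  {"dp":[16,0,60],"twist":[0,0,0],"hand":-1},
  {"dp":[23,0,85],"twist":[0,0,0],"hand":-1},
  {"dp":[27,0,100],"twist":[0,0,0],"hand":-1},
  {"dp":[27,0,100],"twist":[0,0,0],"hand":-1},
])

```text
clock: 6.02
tool_pos: [0.6448, -0.1257, 0.0365]
eef_rot: [0.991, -0.019, -0.131, -0.003]
contact_force: [-3.7, 0.4, -0.4]
opening: 0.29
finger_force: 15.0
```

step_arm([
  {"dp":[0,0,0],"twist":[0,0,0],"hand":-0.1},
  {"dp":[0,0,0],"twist":[0,0,0],"hand":-0.1},
  {"dp":[-8,0,-30],"twist":[0,0,0],"hand":0},
  {"dp":[-20,0,-70],"twist":[0,0,0],"hand":0.1},
  {"dp":[-27,0,-110],"twist":[0,0.17,0],"hand":0.2},
])

```text
clock: 6.65
tool_pos: [0.6508, -0.1258, 0.1521]
eef_rot: [0.999, -0.019, -0.041, -0.001]
contact_force: [-0.2, 0.5, 0.4]
opening: 0.601
finger_force: 0.0
```

```bash
python3 - <<'E'
from plan import *
s=r.get_state();print(s["clock"],s["tool_pos"],s["opening"],s["contact_force"])
d=snap("scene");find(d,"scene","pin0")
up=np.array([0,0,1])
plan([ (bed(-15,-80,1)+up*.11-[0,.002,0],ori(85),.6),(bed(-15,-80,1)-[0,.002,0],ori(85),.6)])
E
```

```text
6.65 [ 0.65078126 -0.12578178  0.15207041] 0.6007078703431786 [-0.17375839  0.48486794  0.40919352]
scene pin0 0.71 [ 0.8615 -0.0021  0.0236]
scene pin0 0.68 [0.5773 0.2167 0.0965]
scene pin0 0.56 [0.5713 0.0593 0.0935]
0 rows 4 {"dp": [-115, -177, -33], "twist": [0.0, 0.17, -0.0], "hand": 0.6}
1 rows 2 {"dp": [-10, 0, 110], "twist": [0.0, -0.0, -0.0], "hand": 0.6}
end [0.544 0.053 0.089]
```

step_arm([
  {"dp":[-20,-30,-25],"twist":[0,0.03,0],"hand":0.6},
  {"dp":[-50,-75,-35],"twist":[0,0.07,0],"hand":0.6},
  {"dp":[-80,-120,-35],"twist":[0,0.12,0],"hand":0.6},
  {"dp":[-115,-177,-33],"twist":[0,0.17,0],"hand":0.6},
  {"dp":[-115,-177,-33],"twist":[0,0.17,0],"hand":0.6},
])

```text
clock: 7.38
tool_pos: [0.5401, 0.0609, 0.1942]
eef_rot: [0.999, -0.015, 0.038, -0.001]
contact_force: [-0.4, 0.1, -1.1]
opening: 0.798
finger_force: 0.0
```

step_arm([
  {"dp":[-4,0,40],"twist":[0,0,0],"hand":0.6},
  {"dp":[-7,0,80],"twist":[0,0,0],"hand":0.6},
  {"dp":[-10,0,110],"twist":[0,0,0],"hand":0.6},
  {"dp":[-10,0,110],"twist":[0,0,0],"hand":0.6},
])

```text
clock: 7.88
tool_pos: [0.5421, 0.0542, 0.0821]
eef_rot: [0.999, -0.02, 0.038, 0.001]
contact_force: [-0.2, 0.5, 0.1]
opening: 0.802
finger_force: 0.0
```

step_arm([
  {"dp":[0,0,0],"twist":[0,0,0],"hand":-1},
  {"dp":[0,0,0],"twist":[0,0,0],"hand":-1},
  {"dp":[0,0,0],"twist":[0,0,0],"hand":-1},
  {"dp":[0,0,0],"twist":[0,0,0],"hand":-1},
  {"dp":[0,0,0],"twist":[0,0,0],"hand":-1},
], force=15)

```text
clock: 8.5
tool_pos: [0.5425, 0.0524, 0.0842]
eef_rot: [0.999, -0.021, 0.04, 0.002]
contact_force: [-0.3, -4.8, 3.0]
opening: 0.288
finger_force: 15.0
```

```bash
python3 - <<'E'
from plan import *
s=r.get_state();print(s["clock"],s["tool_pos"],s["opening"],s["finger_force"],s["contact_force"],np.round(s["q"],2))
g=s["tool_pos"]; up=np.array([0,0,1])
plan([(g+up*.11,ori(85),-1),((.644,-.19,.14),ori(105),-1),((.644,-.19,.036),ori(105),-1)])
print("pin2")
plan([ (bed(-25,80,3)+up*.13-[0,.004,0],ori(78),.6),(bed(-25,80,3)-[0,.004,0],ori(78),.6)],(np.array([.651,-.187,.152]),ori(95)))
E
```

```text
8.5 [0.54251354 0.05237654 0.08422116] 0.2876708770827467 14.996847957372665 [-0.34660133 -4.78818609  2.96760296] [-0.26  0.86  0.12  2.01 -0.33  0.21 -1.48]
0 rows 2 {"dp": [9, 0, -113], "twist": [0.0, 0.01, -0.0], "hand": -1}
1 rows 5 {"dp": [107, 238, 65], "twist": [0.0, -0.35, -0.0], "hand": -1}
2 rows 2 {"dp": [27, 0, 101], "twist": [0.0, -0.0, -0.0], "hand": -1}
end [ 0.645 -0.19   0.039]
pin2
0 rows 8 {"dp": [-132, -394, -54], "twist": [0.0, 0.3, 0.0], "hand": 0.6}
1 rows 3 {"dp": [-27, 0, 127], "twist": [-0.0, -0.0, 0.0], "hand": 0.6}
end [0.54  0.212 0.087]
```

step_arm([
  {"dp":[5,0,-50],"twist":[0,0,0],"hand":-1},
  {"dp":[9,0,-113],"twist":[0,0,0],"hand":-1},
  {"dp":[9,0,-113],"twist":[0,0,0],"hand":-1},
])

```text
clock: 8.88
tool_pos: [0.5449, 0.0552, 0.2013]
eef_rot: [0.999, -0.02, 0.044, 0.0]
contact_force: [-0.3, 0.4, -0.8]
opening: 0.288
finger_force: 15.0
```

step_arm([
  {"dp":[20,50,5],"twist":[0,-0.07,0],"hand":-1},
  {"dp":[40,100,15],"twist":[0,-0.14,0],"hand":-1},
  {"dp":[60,145,30],"twist":[0,-0.22,0],"hand":-1},
  {"dp":[85,195,48],"twist":[0,-0.29,0],"hand":-1},
  {"dp":[107,238,65],"twist":[0,-0.35,0],"hand":-1},
])

```text
clock: 9.5
tool_pos: [0.6446, -0.1889, 0.1387]
eef_rot: [0.99, -0.02, -0.136, -0.003]
contact_force: [1.3, 0.5, -0.9]
opening: 0.29
finger_force: 15.0
```

step_arm([
  {"dp":[8,0,30],"twist":[0,0,0],"hand":-1},
  {"dp":[16,0,60],"twist":[0,0,0],"hand":-1},
  {"dp":[23,0,85],"twist":[0,0,0],"hand":-1},
  {"dp":[27,0,100],"twist":[0,0,0],"hand":-1},
  {"dp":[27,0,100],"twist":[0,0,0],"hand":-1},
])

```text
clock: 10.12
tool_pos: [0.6433, -0.1866, 0.036]
eef_rot: [0.991, -0.019, -0.136, -0.003]
contact_force: [-0.1, -0.1, -0.3]
opening: 0.286
finger_force: 15.0
```

step_arm([
  {"dp":[0,0,0],"twist":[0,0,0],"hand":-0.1},
  {"dp":[0,0,0],"twist":[0,0,0],"hand":-0.1},
  {"dp":[-8,0,-30],"twist":[0,0,0],"hand":0},
  {"dp":[-20,0,-70],"twist":[0,0,0],"hand":0.1},
  {"dp":[-27,0,-110],"twist":[0,0.17,0],"hand":0.2},
])

```text
clock: 10.75
tool_pos: [0.6499, -0.1867, 0.1513]
eef_rot: [0.999, -0.019, -0.047, -0.001]
contact_force: [-0.1, 0.3, 0.5]
opening: 0.599
finger_force: 0.0
```

step_arm([
  {"dp":[-15,-50,-40],"twist":[0,0,0],"hand":0.2},
  {"dp":[-30,-100,-65],"twist":[0,0,0],"hand":0.2},
  {"dp":[-45,-155,-65],"twist":[0,0,0],"hand":0.2},
  {"dp":[-60,-210,-65],"twist":[0,0,0],"hand":0.2},
  {"dp":[-75,-265,-65],"twist":[0,0,0],"hand":0.6},
])

```text
clock: 11.38
tool_pos: [0.5896, 0.0821, 0.224]
eef_rot: [0.999, -0.02, -0.049, -0.001]
contact_force: [-0.3, 0.2, 0.1]
opening: 0.688
finger_force: 0.0
```

```bash
python3 - <<'E'
from plan import *
s=r.get_state();print(s["clock"],s["tool_pos"],s["opening"],s["contact_force"])
d=snap("scene");find(d,"scene","pin0"); find(d,"scene","bottle0")
up=np.array([0,0,1])
plan([ (bed(-25,80,3)+up*.13-[0,.006,0],ori(78),.6),(bed(-25,80,3)-[0,.006,0],ori(78),.6)])
E
```

```text
11.375 [0.58958793 0.08211068 0.22404153] 0.6884275222474805 [-0.32428551  0.15524815  0.14865633]
scene pin0 0.86 [ 0.6596 -0.1803  0.0277]
scene pin0 0.82 [ 8.571e-01 -6.000e-04  2.510e-02]
scene pin0 0.7 [ 0.6609 -0.1219  0.0256]
scene pin0 0.61 [0.5769 0.2147 0.0991]
scene bottle0 0.76 [ 0.5092 -0.1076  0.0423]
scene bottle0 0.66 [ 0.5114 -0.2338  0.0654]
scene bottle0 0.61 [ 0.4874 -0.3403  0.0666]
0 rows 3 {"dp": [-52, -123, 12], "twist": [-0.0, 0.31, 0.01], "hand": 0.6}
1 rows 3 {"dp": [-27, 0, 127], "twist": [-0.0, -0.0, -0.0], "hand": 0.6}
end [0.54  0.21  0.087]
```

step_arm([
  {"dp":[-18,-41,4],"twist":[0,0.1,0],"hand":0.6},
  {"dp":[-35,-82,8],"twist":[0,0.2,0],"hand":0.6},
  {"dp":[-52,-123,12],"twist":[0,0.31,0.01],"hand":0.6},
  {"dp":[-52,-123,12],"twist":[0,0.31,0.01],"hand":0.6},
  {"dp":[-52,-123,12],"twist":[0,0.31,0.01],"hand":0.6},
])

```text
clock: 12.15
tool_pos: [0.5428, 0.2037, 0.2168]
eef_rot: [0.994, -0.025, 0.106, 0.003]
contact_force: [0.5, -1.6, -0.3]
opening: 0.8
finger_force: 0.0
```

step_arm([
  {"dp":[-9,0,40],"twist":[0,0,0],"hand":0.6},
  {"dp":[-18,0,80],"twist":[0,0,0],"hand":0.6},
  {"dp":[-23,0,110],"twist":[0,0,0],"hand":0.6},
  {"dp":[-27,0,127],"twist":[0,0,0],"hand":0.6},
  {"dp":[-27,0,127],"twist":[0,0,0],"hand":0.6},
])

```text
clock: 12.78
tool_pos: [0.5409, 0.2036, 0.0845]
eef_rot: [0.994, -0.025, 0.102, 0.003]
contact_force: [-4.6, 3.7, -3.6]
opening: 0.797
finger_force: 0.0
```

step_arm([
  {"dp":[0,0,0],"twist":[0,0,0],"hand":-1},
  {"dp":[0,0,0],"twist":[0,0,0],"hand":-1},
  {"dp":[0,0,0],"twist":[0,0,0],"hand":-1},
  {"dp":[0,0,0],"twist":[0,0,0],"hand":-1},
  {"dp":[0,0,0],"twist":[0,0,0],"hand":-1},
])

```text
clock: 13.4
tool_pos: [0.5416, 0.211, 0.0867]
eef_rot: [0.994, -0.022, 0.104, -0.002]
contact_force: [-6.5, 13.9, 3.1]
opening: 0.29
finger_force: 15.0
```

```bash
python3 - <<'E'
from plan import *
s=r.get_state();print(s["clock"],s["tool_pos"],s["opening"],s["finger_force"],s["contact_force"],np.round(s["q"],2))
g=s["tool_pos"]; up=np.array([0,0,1])
plan([(g+up*.13,ori(78),-1),((.63,0,.16),ori(90),-1),((.638,-.25,.14),ori(98),-1),((.638,-.25,.036),ori(98),-1)])
E
```

```text
13.4 [0.54160617 0.21097249 0.08673672] 0.2903637077117276 15.008333176374435 [-6.50452579 13.87637636  3.14063997] [-0.61  0.87  0.17  2.01 -0.32  0.09 -1.8 ]
0 rows 3 {"dp": [27, -1, -130], "twist": [-0.01, 0.0, -0.01], "hand": -1}
1 rows 5 {"dp": [82, 207, 76], "twist": [0.0, -0.21, 0.0], "hand": -1}
2 rows 5 {"dp": [18, 250, 21], "twist": [0.0, -0.14, 0.0], "hand": -1}
3 rows 2 {"dp": [14, -1, 103], "twist": [0.0, 0.0, 0.0], "hand": -1}
end [ 0.638 -0.25   0.039]
```

step_arm([
  {"dp":[5,0,-25],"twist":[0,0,0],"hand":-1},
  {"dp":[15,0,-75],"twist":[0,0,0],"hand":-1},
  {"dp":[27,-1,-130],"twist":[0,0,0],"hand":-1},
  {"dp":[27,-1,-130],"twist":[0,0,0],"hand":-1},
])

```text
clock: 13.9
tool_pos: [0.5458, 0.2043, 0.2242]
eef_rot: [0.994, -0.027, 0.11, 0.001]
contact_force: [-0.1, -0.3, -0.6]
opening: 0.289
finger_force: 15.0
```

step_arm([
  {"dp":[16,40,10],"twist":[0,-0.04,0],"hand":-1},
  {"dp":[32,80,25],"twist":[0,-0.08,0],"hand":-1},
  {"dp":[50,125,42],"twist":[0,-0.12,0],"hand":-1},
  {"dp":[66,167,60],"twist":[0,-0.17,0],"hand":-1},
  {"dp":[82,207,76],"twist":[0,-0.21,0],"hand":-1},
])

```text
clock: 14.52
tool_pos: [0.6272, -0.0097, 0.1603]
eef_rot: [1.0, -0.027, -0.001, 0.0]
contact_force: [0.9, 0.2, 0.2]
opening: 0.286
finger_force: 15.0
```

step_arm([
  {"dp":[4,50,4],"twist":[0,-0.03,0],"hand":-1},
  {"dp":[8,100,8],"twist":[0,-0.06,0],"hand":-1},
  {"dp":[12,150,12],"twist":[0,-0.09,0],"hand":-1},
  {"dp":[18,200,18],"twist":[0,-0.12,0],"hand":-1},
  {"dp":[18,250,21],"twist":[0,-0.14,0],"hand":-1},
])

```text
clock: 15.15
tool_pos: [0.6315, -0.2598, 0.1389]
eef_rot: [0.997, -0.026, -0.071, -0.002]
contact_force: [0.6, 0.2, -1.5]
opening: 0.29
finger_force: 15.0
```

```bash
python3 - <<'E'
from plan import *
s=r.get_state();print(s["clock"],s["tool_pos"],s["opening"],s["contact_force"])
plan([((.638,-.248,.036),ori(98),-1)])
d=snap("side","side1")
E
```

```text
15.15 [ 0.63149228 -0.25976981  0.13894915] 0.2895003428070049 [ 0.63257332  0.22035001 -1.48564729]
0 rows 2 {"dp": [20, -12, 98], "twist": [-0.0, 0.0, -0.01], "hand": -1}
end [ 0.638 -0.248  0.039]
```

step_arm([
  {"dp":[6,-4,30],"twist":[0,0,0],"hand":-1},
  {"dp":[12,-8,60],"twist":[0,0,0],"hand":-1},
  {"dp":[17,-11,85],"twist":[0,0,0],"hand":-1},
  {"dp":[20,-12,98],"twist":[0,0,0],"hand":-1},
  {"dp":[20,-12,98],"twist":[0,0,0],"hand":-1},
])

```text
clock: 15.82
tool_pos: [0.6375, -0.2443, 0.0393]
eef_rot: [0.997, -0.025, -0.072, -0.002]
contact_force: [-3.0, 0.7, -0.1]
opening: 0.291
finger_force: 15.0
```

step_arm([
  {"dp":[0,0,0],"twist":[0,0,0],"hand":-0.1},
  {"dp":[0,0,0],"twist":[0,0,0],"hand":-0.1},
  {"dp":[-5,0,-40],"twist":[0,0,0],"hand":0},
  {"dp":[-10,0,-90],"twist":[0,0,0],"hand":0.2},
  {"dp":[-20,0,-150],"twist":[0,0,0],"hand":0.4},
])

```text
clock: 16.45
tool_pos: [0.6407, -0.2438, 0.1937]
eef_rot: [0.997, -0.024, -0.069, -0.002]
contact_force: [1.1, 1.0, 1.1]
opening: 0.683
finger_force: 0.0
```

step_arm([
  {"dp":[-60,0,-50],"twist":[0,0.05,0],"hand":0.6},
  {"dp":[-110,0,-60],"twist":[0,0.1,0],"hand":0.6},
  {"dp":[-150,0,-60],"twist":[0,0.14,0],"hand":0.6},
  {"dp":[-190,0,-60],"twist":[0,0.14,0],"hand":0.6},
  {"dp":[-190,0,-60],"twist":[0,0.14,0],"hand":0.6},
])

```text
clock: 17.08
tool_pos: [0.4583, -0.236, 0.2796]
eef_rot: [1.0, -0.026, 0.001, 0.0]
contact_force: [0.8, -0.5, 0.4]
opening: 0.797
finger_force: 0.0
```

```bash
cat > bot.py <<'E'
from plan import *
from scipy.optimize import least_squares
def fish(d):
    v,u=np.mgrid[:480,:640]; x=u-d["cx"];y=v-d["cy"];rr=np.hypot(x,y)+1e-9;th=rr/d["fx"];z=d["depth"]
    t=np.tan(np.minimum(th,1.5))*z; P=np.stack([t*x/rr,t*y/rr,z],-1); return P@d["T"][:3,:3].T+d["T"][:3,3]
def fitb(P,b):
    m=(np.hypot(P[:,0]-b[0],P[:,1]-b[1])<.045)&(P[:,2]>.01)&(P[:,2]<.15); P=P[m]
    if len(P)<40: return None
    rad=np.where(P[:,2]<.083,.021,np.where(P[:,2]>.095,.013,np.nan)); 
    cap=P[(P[:,2]>.105)]; lo=P[P[:,2]<.08]
    if len(lo)<20: return None
    f=least_squares(lambda q:np.hypot(lo[:,0]-q[0],lo[:,1]-q[1])-.021,b,loss="soft_l1",f_scale=.001)
    return np.round(f.x,4),len(lo),round(float(np.median(abs(f.fun))),4),"cap",np.round(cap.mean(0),4) if len(cap) else None,len(cap)
if __name__=="__main__":
    s=r.get_state();print(s["clock"],s["tool_pos"])
    for n in ["wrist","side","scene"]:
        d=snap(n,"w2" if n=="wrist" else None); C=(fish if n=="wrist" else cloud)(d)[d["depth"]>0]
        for b in [(.492,-.121),(.49,-.238),(.477,-.349)]: print(n,fitb(C,b))
        find(d,n,"bottle0")
E
python3 bot.py
```

```text
17.075 [ 0.45831613 -0.23596474  0.27962302]
wrist (array([ 0.4941, -0.12  ]), 764, 0.0003, 'cap', array([ 0.4942, -0.1211,  0.1099]), 712)
wrist (array([ 0.5012, -0.2453]), 72, 0.0002, 'cap', array([ 0.5019, -0.2454,  0.1101]), 810)
wrist (array([ 0.4779, -0.3488]), 740, 0.0003, 'cap', array([ 0.4782, -0.3479,  0.11  ]), 705)
wrist bottle0 0.94 [ 0.4803 -0.3412  0.0866]
wrist bottle0 0.61 [ 0.497  -0.1296  0.0855]
wrist bottle0 0.58 [ 0.5015 -0.2469  0.0963]
side (array([ 0.4923, -0.1221]), 276, 0.0011, 'cap', array([ 0.4905, -0.1189,  0.1103]), 60)
side (array([ 0.5002, -0.2471]), 281, 0.0011, 'cap', array([ 0.4978, -0.2434,  0.1107]), 51)
side (array([ 0.4768, -0.3509]), 272, 0.0011, 'cap', array([ 0.4749, -0.3471,  0.1107]), 45)
side bottle0 0.93 [ 0.4697 -0.3351  0.0605]
side bottle0 0.6 [ 0.4855 -0.1071  0.058 ]
scene (array([ 0.492, -0.119]), 195, 0.0015, 'cap', array([ 0.4942, -0.1175,  0.1112]), 43)
scene (array([ 0.4996, -0.245 ]), 192, 0.0017, 'cap', array([ 0.5014, -0.2429,  0.1111]), 47)
scene (array([ 0.4759, -0.3487]), 189, 0.0019, 'cap', array([ 0.4792, -0.3459,  0.1119]), 42)
scene bottle0 0.67 [ 0.5053 -0.11    0.0644]
scene bottle0 0.67 [ 0.6378 -0.181   0.0049]
scene bottle0 0.65 [ 0.4869 -0.3357  0.0693]
scene bottle0 0.63 [ 0.5115 -0.2325  0.0667]
```

View pics/w2.png

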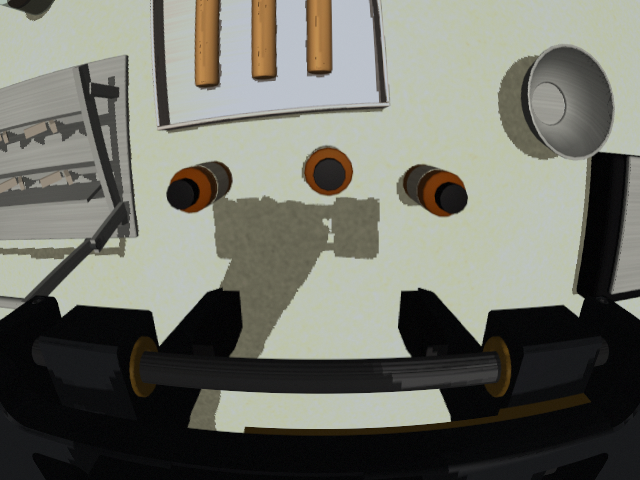

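```bash
python3 - <<'E'
from plan import *
s=r.get_state();print(np.round(s["q"],2))
d=snap("scene");C=cloud(d)
m=(d["depth"]>0)&(C[...,2]>.015)&(C[...,2]<.2)&(C[...,0]>.1)&(C[...,0]<.75)&(C[...,1]<-.4)&(C[...,1]>-.7)
P=C[m]
for y in np.arange(-.7,-.4,.05):
    Q=P[(P[:,1]>=y)&(P[:,1]<y+.05)]
    if len(Q): print(round(y,2),len(Q),np.round(Q.min(0),2),np.round(Q.max(0),2))
b=np.array([.478,-.348,.05]); o=ori(25,.87); z=o.as_matrix()[:,2]
plan([((.45,-.40,.26),ori(90,.43),.6),((.42,-.42,.2),ori(90,.87),.6),(b-.13*z+[0,0,.06],ori(57,.87),.6),(b-.13*z,o,.6),(b,o,.6)])
E
```

```text
[ 0.27  0.53  0.18  1.88 -0.14  0.74 -1.09]
-0.7 564 [ 0.1  -0.7   0.02] [ 0.53 -0.65  0.19]
-0.65 634 [ 0.32 -0.65  0.02] [ 0.61 -0.6   0.07]
-0.6 773 [ 0.1  -0.6   0.02] [ 0.75 -0.55  0.18]
-0.55 293 [ 0.1  -0.55  0.02] [ 0.75 -0.5   0.2 ]
-0.5 211 [ 0.51 -0.5   0.02] [ 0.75 -0.45  0.07]
-0.45 17 [ 0.57 -0.45  0.02] [ 0.75 -0.4   0.07]
0 rows 3 {"dp": [-4, 165, 14], "twist": [-0.0, -0.0, -0.48], "hand": 0.6}
1 rows 3 {"dp": [-36, 6, 60], "twist": [-0.0, -0.0, -0.44], "hand": 0.6}
2 rows 4 {"dp": [-27, -2, 36], "twist": [-0.0, 0.58, 0.0], "hand": 0.6}
3 rows 4 {"dp": [-34, 0, 51], "twist": [-0.0, 0.55, 0.0], "hand": 0.6}
4 rows 3 {"dp": [0, 0, 130], "twist": [-0.0, 0.0, 0.0], "hand": 0.6}
end [ 0.476 -0.35   0.051]
```

step_arm([
  {"dp":[-2,55,5],"twist":[0,0,-0.16],"hand":0.6},
  {"dp":[-3,110,10],"twist":[0,0,-0.32],"hand":0.6},
  {"dp":[-4,165,14],"twist":[0,0,-0.48],"hand":0.6},
  {"dp":[-4,165,14],"twist":[0,0,-0.48],"hand":0.6},
])

```text
clock: 17.92
tool_pos: [0.4463, -0.4058, 0.2627]
eef_rot: [0.978, 0.21, -0.001, 0.001]
contact_force: [-0.6, 0.7, -0.9]
opening: 0.802
finger_force: 0.0
```

step_arm([
  {"dp":[-12,2,20],"twist":[0,0,-0.15],"hand":0.6},
  {"dp":[-24,4,40],"twist":[0,0,-0.3],"hand":0.6},
  {"dp":[-36,6,60],"twist":[0,0,-0.44],"hand":0.6},
  {"dp":[-36,6,60],"twist":[0,0,-0.44],"hand":0.6},
])

```text
clock: 18.42
tool_pos: [0.4174, -0.4196, 0.2021]
eef_rot: [0.907, 0.421, -0.001, -0.002]
contact_force: [-1.0, -0.2, -0.2]
opening: 0.8
finger_force: 0.0
```

step_arm([
  {"dp":[-7,0,9],"twist":[0,0.15,0],"hand":0.6},
  {"dp":[-14,-1,18],"twist":[0,0.3,0],"hand":0.6},
  {"dp":[-20,-1,27],"twist":[0,0.45,0],"hand":0.6},
  {"dp":[-27,-2,36],"twist":[0,0.58,0],"hand":0.6},
  {"dp":[-27,-2,36],"twist":[0,0.58,0],"hand":0.6},
])

```text
clock: 19.05
tool_pos: [0.3972, -0.4422, 0.1656]
eef_rot: [0.871, 0.4, 0.259, -0.121]
contact_force: [-0.7, -0.9, -0.4]
opening: 0.802
finger_force: 0.0
```

```bash
python3 - <<'E'
from plan import *
s=r.get_state();print(s["clock"],np.round(s["q"],2),s["tool_pos"],s["contact_force"])
b=np.array([.478,-.348,.05]); o=ori(25,.87); z=o.as_matrix()[:,2]
print("want",b-.13*z+[0,0,.06],ori(57,.87).as_quat())
print(s["eef_rot"])
plan([(b-.13*z,o,.6),(b,o,.6)])
E
```

```text
19.05 [ 1.31  0.94 -0.54  1.62 -0.18  0.82  0.37] [ 0.39724158 -0.44215318  0.16564033] [-0.71852209 -0.85902662 -0.3551146 ]
want [ 0.40202653 -0.43805324  0.16494037] [ 0.86952489  0.40405661  0.25756501 -0.11968702]
[ 0.87080545  0.40010048  0.25861397 -0.12139315]
0 rows 4 {"dp": [-30, 1, 52], "twist": [0.0, 0.56, -0.01], "hand": 0.6}
1 rows 3 {"dp": [0, 0, 130], "twist": [0.0, -0.0, 0.0], "hand": 0.6}
end [ 0.476 -0.35   0.051]
```

step_arm([
  {"dp":[-6,0,11],"twist":[0,0.12,0],"hand":0.6},
  {"dp":[-12,0,22],"twist":[0,0.24,0],"hand":0.6},
  {"dp":[-19,0,33],"twist":[0,0.36,0],"hand":0.6},
  {"dp":[-25,1,44],"twist":[0,0.48,0],"hand":0.6},
  {"dp":[-30,1,52],"twist":[0,0.56,-0.01],"hand":0.6},
])

```text
clock: 19.68
tool_pos: [0.4045, -0.4368, 0.1079]
eef_rot: [0.761, 0.36, 0.489, -0.228]
contact_force: [0.3, 0.0, 0.1]
opening: 0.798
finger_force: 0.0
```

```bash
python3 - <<'E'
from bot import *
s=r.get_state();print(s["clock"],np.round(s["q"],2),s["tool_pos"],s["eef_rot"],s["contact_force"])
o=ori(25,.87); z=o.as_matrix()[:,2]
d=snap("wrist","w3");C=fish(d)[d["depth"]>0]
for b in [(.4945,-.121),(.5015,-.2455),(.478,-.348)]: print(fitb(C,b))
d=snap("side","side2");C=cloud(d)[d["depth"]>0]
for b in [(.4945,-.121),(.5015,-.2455),(.478,-.348)]: print(fitb(C,b))
b=np.array([.478,-.348,.05]);plan([(b,o,.6)])
E
```

```text
19.675 [ 1.52  1.33 -0.76  1.42 -0.32  1.06  0.62] [ 0.40453496 -0.43677445  0.10790652] [ 0.76099993  0.35992331  0.48934974 -0.22775239] [0.2929084  0.04127439 0.14888084]
(array([ 0.4943, -0.1203]), 1974, 0.0005, 'cap', array([ 0.4923, -0.1252,  0.1089]), 216)
(array([ 0.5018, -0.2457]), 2911, 0.0004, 'cap', array([ 0.4996, -0.2497,  0.1091]), 434)
(array([ 0.4781, -0.3492]), 4073, 0.0003, 'cap', array([ 0.4756, -0.3519,  0.1094]), 964)
(array([ 0.4922, -0.1219]), 272, 0.001, 'cap', array([ 0.4905, -0.1185,  0.1106]), 58)
(array([ 0.5002, -0.2474]), 282, 0.0012, 'cap', array([ 0.4982, -0.2442,  0.1106]), 49)
(array([ 0.4765, -0.3507]), 268, 0.0011, 'cap', array([ 0.4751, -0.3474,  0.1109]), 43)
0 rows 3 {"dp": [-2, 1, 125], "twist": [-0.01, -0.0, 0.01], "hand": 0.6}
end [ 0.476 -0.35   0.051]
```

View pics/side2.png

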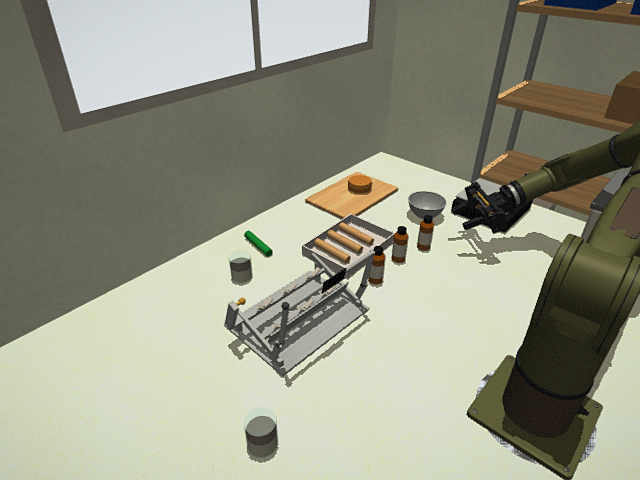

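step_arm([
  {"dp":[-1,0,40],"twist":[0,0,0],"hand":0.6},
  {"dp":[-2,0,80],"twist":[0,0,0],"hand":0.6},
  {"dp":[-2,0,110],"twist":[0,0,0],"hand":0.6},
  {"dp":[-2,1,125],"twist":[0,0,0],"hand":0.6},
  {"dp":[-2,1,125],"twist":[0,0,0],"hand":0.6},
])

```text
clock: 20.4
tool_pos: [0.477, -0.3508, 0.0549]
eef_rot: [0.761, 0.361, 0.489, -0.227]
contact_force: [0.1, -0.3, 0.3]
opening: 0.804
finger_force: 0.0
```

step_arm([
  {"dp":[0,0,0],"twist":[0,0,0],"hand":-1},
  {"dp":[0,0,0],"twist":[0,0,0],"hand":-1},
  {"dp":[0,0,0],"twist":[0,0,0],"hand":-1},
  {"dp":[0,0,0],"twist":[0,0,0],"hand":-1},
  {"dp":[0,0,0],"twist":[0,0,0],"hand":-1},
], force=25)

```text
clock: 21.02
tool_pos: [0.4756, -0.3523, 0.0539]
eef_rot: [0.761, 0.359, 0.49, -0.226]
contact_force: [-2.1, -2.1, 1.5]
opening: 0.466
finger_force: 25.0
```

```bash
cat >> plan.py <<'E'
O=np.array([.562,.131,.090])
def place(theta,phi=0):
    """tool rotation for placing: theta lean uphill off bed normal (deg), phi roll about bed x"""
    Rb=R.from_euler("z",PSI)*R.from_euler("y",-np.radians(20))
    L=R.from_matrix(np.diag([1,-1,-1]))   # tool x=bed x, y=-bed y, z=-bed z
    return Rb*R.from_euler("x",np.radians(phi))*R.from_euler("y",np.radians(theta))*L
E
python3 - <<'E'
from plan import *
s=r.get_state();print(s["clock"],np.round(s["q"],2),s["tool_pos"],s["opening"],s["finger_force"],s["contact_force"])
print(place(25).as_quat(),ori(95).as_quat())
up=np.array([0,0,1]);b=np.array([.478,-.348,.05])
plan([(b+up*.03,ori(25,.87),-1),((.45,-.33,.2),ori(57,.6),-1),((.47,-.22,.26),ori(75,.3),-1),((.5,-.05,.28),ori(90,0),-1),(bed(-12,-80,0)+up*.14,place(25),-1)])
E
```

```text
21.025 [ 1.42  1.41 -0.8   1.56 -0.35  0.8   0.66] [ 0.47556265 -0.35227748  0.05394006] 0.4657471917482685 24.96124517172575 [-2.05418543 -2.14109252  1.49997601]
[ 9.98848419e-01 -1.99796324e-02 -4.36106638e-02 -8.72329589e-04] [ 9.98848419e-01 -1.99796324e-02 -4.36106638e-02 -8.72329589e-04]
0 rows 1 {"dp": [26, -1, -9], "twist": [-0.0, -0.01, 0.01], "hand": -1}
1 rows 4 {"dp": [108, -33, -55], "twist": [-0.21, -0.55, 0.18], "hand": -1}
2 rows 3 {"dp": [100, -80, -7], "twist": [-0.12, -0.31, 0.27], "hand": -1}
3 rows 3 {"dp": [82, -153, 2], "twist": [-0.04, -0.26, 0.3], "hand": -1}
4 rows 3 {"dp": [48, -101, 54], "twist": [0.0, -0.09, 0.04], "hand": -1}
end [0.548 0.051 0.229]
```

step_arm([
  {"dp":[26,-1,-9],"twist":[0,0,0],"hand":-1},
  {"dp":[26,-1,-9],"twist":[0,0,0],"hand":-1},
])

```text
clock: 21.28
tool_pos: [0.4771, -0.3493, 0.0822]
eef_rot: [0.761, 0.36, 0.49, -0.226]
contact_force: [-0.3, -0.1, -2.4]
opening: 0.468
finger_force: 25.0
```

step_arm([
  {"dp":[35,-8,-14],"twist":[-0.05,-0.14,0.04],"hand":-1},
  {"dp":[70,-16,-28],"twist":[-0.1,-0.28,0.09],"hand":-1},
  {"dp":[90,-25,-42],"twist":[-0.16,-0.42,0.14],"hand":-1},
  {"dp":[108,-33,-55],"twist":[-0.21,-0.55,0.18],"hand":-1},
  {"dp":[108,-33,-55],"twist":[-0.21,-0.55,0.18],"hand":-1},
])

```text
clock: 21.9
tool_pos: [0.4486, -0.3292, 0.2045]
eef_rot: [0.912, 0.289, 0.278, -0.082]
contact_force: [-0.5, 1.0, -2.2]
opening: 0.464
finger_force: 25.0
```

step_arm([
  {"dp":[33,-27,-2],"twist":[-0.04,-0.1,0.09],"hand":-1},
  {"dp":[67,-53,-5],"twist":[-0.08,-0.21,0.18],"hand":-1},
  {"dp":[100,-80,-7],"twist":[-0.12,-0.31,0.27],"hand":-1},
  {"dp":[100,-80,-7],"twist":[-0.12,-0.31,0.27],"hand":-1},
])

```text
clock: 22.4
tool_pos: [0.4679, -0.2174, 0.2612]
eef_rot: [0.978, 0.155, 0.135, -0.022]
contact_force: [0.7, -0.0, -1.8]
opening: 0.468
finger_force: 25.0
```

step_arm([
  {"dp":[20,-38,0],"twist":[-0.01,-0.07,0.08],"hand":-1},
  {"dp":[41,-76,1],"twist":[-0.02,-0.13,0.15],"hand":-1},
  {"dp":[62,-115,1],"twist":[-0.03,-0.2,0.23],"hand":-1},
  {"dp":[82,-153,2],"twist":[-0.04,-0.26,0.3],"hand":-1},
  {"dp":[82,-153,2],"twist":[-0.04,-0.26,0.3],"hand":-1},
])

```text
clock: 23.02
tool_pos: [0.4976, -0.0452, 0.2802]
eef_rot: [1.0, 0.01, 0.006, -0.001]
contact_force: [-0.6, -1.4, -3.0]
opening: 0.468
finger_force: 25.0
```

step_arm([
  {"dp":[16,-34,18],"twist":[0,-0.03,0.01],"hand":-1},
  {"dp":[32,-68,36],"twist":[0,-0.06,0.03],"hand":-1},
  {"dp":[48,-101,54],"twist":[0,-0.09,0.04],"hand":-1},
  {"dp":[48,-101,54],"twist":[0,-0.09,0.04],"hand":-1},
])

```text
clock: 23.52
tool_pos: [0.5441, 0.0533, 0.2259]
eef_rot: [0.999, -0.013, -0.04, -0.001]
contact_force: [-0.8, -0.6, -2.0]
opening: 0.467
finger_force: 25.0
```

```bash
python3 - <<'E'
from bot import *
s=r.get_state();print(s["clock"],np.round(s["q"],2),s["tool_pos"],s["eef_rot"],s["opening"],s["contact_force"])
d=snap("wrist","w4");C=fish(d);np.save("w4.npy",C); np.save("w4img.npy",d["pixels"]); np.save("w4d.npy",d["depth"])
E
```

```text
23.525 [-0.41  0.7   0.41  1.79 -0.37  0.81 -1.4 ] [0.5440868  0.05332625 0.22587157] [ 0.99911495 -0.01313748 -0.03993927 -0.0012542 ] 0.46717991537915743 [-0.83200667 -0.60464883 -2.04006763]
```

View pics/w4.png

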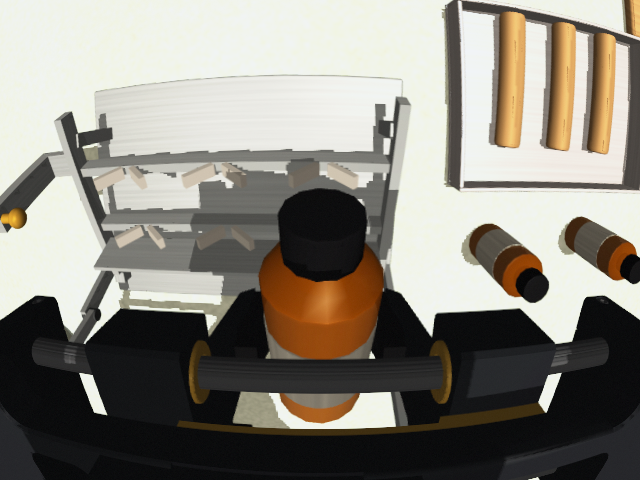

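```bash
python3 - <<'E'
from plan import *
C=np.load("w4.npy");D=np.load("w4d.npy");img=np.load("w4img.npy")
Rb=R.from_euler("z",PSI)*R.from_euler("y",-np.radians(20))
B=Rb.inv().apply((C-O).reshape(-1,3)).reshape(C.shape)*1000; B[D<=0]=1e6
hs=cv2.cvtColor(img,cv2.COLOR_RGB2HSV).astype(int)
for x0 in (16,-45):
  for y0 in (-80,0,80):
    m=(abs(B[...,0]-x0)<11)&(abs(B[...,1]-y0)<35)&(B[...,2]>-26)&(B[...,2]<15)&(hs[...,1]<60)
    P=B[m]
    if len(P)<20: continue
    best=None
    from scipy.optimize import least_squares
    # V surface: z = zc + |y-yc|, upper envelope
    f=least_squares(lambda q:(P[:,2]-(q[1]+abs(P[:,1]-q[0]))),[y0,-29.7],loss="soft_l1",f_scale=1)
    print(x0,y0,len(P),"fit",np.round(f.x,1),round(np.median(abs(f.fun)),2),"x",np.percentile(P[:,0],[2,50,98]).round(1),"z",np.percentile(P[:,2],[2,98]).round(1),"y",np.percentile(P[:,1],[2,98]).round(1))
# side rails
for sgn in (1,-1):
    m=(abs(B[...,1]-sgn*135)<12)&(abs(B[...,2]+27)<6)&(abs(B[...,0])<90); P=B[m]
    if len(P)>30: print("rail",sgn,len(P),np.polyfit(P[:,0],P[:,1],1).round(4),np.median(P[:,2]).round(1), np.polyfit(P[:,0],P[:,2],1).round(4))
m=(abs(B[...,1]-155)<30)&(B[...,2]>20)&(B[...,2]<60)&(abs(B[...,0]-25)<40);P=B[m];print("post",len(P),np.percentile(P,[2,98],axis=0).round(1).tolist() if len(P) else "")
m=(B[...,0]<-50)&(B[...,0]>-80)&(abs(B[...,1]-60)<60)&(B[...,2]>-2)&(B[...,2]<12);P=B[m];print("lip",len(P),np.percentile(P,[2,50,98],axis=0).round(1).tolist() if len(P) else "")
E
```

```text
16 -80 957 fit [-79.3 -29.4] 0.92 x [ 9.6 15.7 19.8] z [-25.5  -7.7] y [-102.9  -55.7]
16 0 834 fit [  0.4 -29.7] 0.91 x [ 9.9 16.2 20.2] z [-25.4  -8.1] y [-23.   23.6]
16 80 631 fit [ 79.9 -30.3] 1.29 x [10.5 16.8 20.7] z [-25.6  -8.2] y [ 56.4 102. ]
-45 0 663 fit [  0.8 -30. ] 1.05 x [-51.1 -43.9 -40.5] z [-25.5  -8.1] y [-22.6  23.7]
-45 80 511 fit [ 80.3 -30.6] 1.35 x [-50.6 -43.3 -40. ] z [-25.5  -8.4] y [ 56.9 102.4]
rail 1 1691 [1.270e-02 1.337e+02] -27.4 [-1.20000e-03 -2.82628e+01]
rail -1 2148 [-1.300000e-02 -1.330229e+02] -26.3 [ 6.00000e-04 -2.70099e+01]
post 893 [[14.8, 139.8, 20.6], [36.0, 173.2, 51.3]]
lip 1143 [[-67.1, 2.0, -1.8], [-63.3, 53.5, 3.8], [-61.8, 117.3, 6.3]]
```

```bash
python3 - <<'E'
from plan import *
o=place(25)
plan([(bed(-4,-80,60),o,-1),(bed(-4,-80,8),o,-1),(bed(-8,-80,0),o,-1),(bed(-11,-80,-1),o,-1)])
E
```

```text
0 rows 2 {"dp": [-2, -1, 80], "twist": [0.0, -0.01, 0.01], "hand": -1}
1 rows 1 {"dp": [22, 0, 47], "twist": [0.0, 0.0, 0.0], "hand": -1}
2 rows 1 {"dp": [-1, 0, 9], "twist": [0.0, 0.0, 0.0], "hand": -1}
3 rows 1 {"dp": [-2, 0, 2], "twist": [0.0, 0.0, 0.0], "hand": -1}
end [0.549 0.051 0.088]
```

step_arm([
  {"dp":[0,0,40],"twist":[0,0,0],"hand":-1},
  {"dp":[-2,-1,80],"twist":[0,-0.01,0.01],"hand":-1},
  {"dp":[10,-1,105],"twist":[0,-0.01,0.01],"hand":-1},
  {"dp":[20,-1,127],"twist":[0,-0.01,0.01],"hand":-1},
  {"dp":[20,-1,127],"twist":[0,-0.01,0.01],"hand":-1},
])

```text
clock: 24.2
tool_pos: [0.5534, 0.0494, 0.1003]
eef_rot: [0.999, -0.022, -0.044, -0.0]
contact_force: [-0.0, -0.5, -1.5]
opening: 0.471
finger_force: 25.0
```

step_arm([
  {"dp":[0,0,3],"twist":[0,0,0],"hand":-1},
  {"dp":[-1,0,6],"twist":[0,0,0],"hand":-1},
  {"dp":[-1,0,9],"twist":[0,0,0],"hand":-1},
  {"dp":[-1,0,9],"twist":[0,0,0],"hand":-1},
])

```text
clock: 24.7
tool_pos: [0.5525, 0.052, 0.0934]
eef_rot: [0.999, -0.021, -0.042, -0.001]
contact_force: [0.2, -2.0, -0.1]
opening: 0.469
finger_force: 25.0
```

```bash
cat > bb.py <<'E'
from plan import *
def st():
    s=r.get_state(); Rb=R.from_euler("z",PSI)*R.from_euler("y",-np.radians(20)); q=R.from_quat(s["eef_rot"])
    g=s["tool_pos"]+.003*q.as_matrix()[:,2]
    print(round(s["clock"],2),"g_bed",np.round(Rb.inv().apply(g-O)*1000,1),"F_bed",np.round(Rb.inv().apply(s["contact_force"]),1),"op",round(s["opening"],3),"q",np.round(s["q"],2))
if __name__=="__main__": st()
E
python3 bb.py
```

```text
24.7 g_bed [ -6.  -79.3   2.7] F_bed [ 0.3 -2.  -0.2] op 0.469 q [-0.33  0.9   0.29  1.84 -0.47  0.56 -1.33]
```

step_arm([
  {"dp":[-1,0,3],"twist":[0,0,0],"hand":-1},
  {"dp":[-3,0,5],"twist":[0,0,0],"hand":-1},
  {"dp":[-3,0,5],"twist":[0,0,0],"hand":-1},
])

```text
clock: 25.08
tool_pos: [0.5524, 0.0518, 0.0925]
eef_rot: [0.999, -0.021, -0.038, -0.001]
contact_force: [-1.5, -0.6, 27.6]
opening: 0.468
finger_force: 24.9
```

```bash
python3 bb.py
```

```text
25.07 g_bed [ -6.4 -79.5   1.8] F_bed [ 8.1 -0.7 26.4] op 0.468 q [-0.33  0.9   0.29  1.85 -0.48  0.54 -1.33]
```

step_arm([
  {"dp":[-2,0,0],"twist":[0,0,0],"hand":-1},
  {"dp":[-5,0,1],"twist":[0,0,0],"hand":-1},
  {"dp":[-5,0,1],"twist":[0,0,0],"hand":-1},
])

```text
clock: 25.45
tool_pos: [0.552, 0.0518, 0.0924]
eef_rot: [0.999, -0.021, -0.033, -0.001]
contact_force: [5.8, -0.9, 23.6]
opening: 0.468
finger_force: 24.9
```

```bash
python3 bb.py
```

```text
25.45 g_bed [ -6.8 -79.5   1.9] F_bed [13.5 -0.7 20.2] op 0.468 q [-0.33  0.9   0.28  1.86 -0.48  0.53 -1.33]
```

step_arm([
  {"dp":[0,0,0],"twist":[0,0,0],"hand":0.2},
  {"dp":[0,0,0],"twist":[0,0,0],"hand":0.2},
  {"dp":[0,0,0],"twist":[0,0,0],"hand":0.2},
  {"dp":[0,0,0],"twist":[0,0,0],"hand":0.2},
])

```text
clock: 25.95
tool_pos: [0.5437, 0.0528, 0.0874]
eef_rot: [0.999, -0.021, -0.043, -0.001]
contact_force: [-0.0, -0.0, -0.6]
opening: 0.6
finger_force: 0.0
```

step_arm([
  {"dp":[0,0,-30],"twist":[0,0,0],"hand":0.2},
  {"dp":[0,0,-80],"twist":[0,0,0],"hand":0.2},
  {"dp":[0,0,-130],"twist":[0,0,0],"hand":0.3},
  {"dp":[0,0,-160],"twist":[0,0,0],"hand":0.4},
  {"dp":[0,0,-160],"twist":[0,0,0],"hand":0.4},
])

```text
clock: 26.58
tool_pos: [0.5589, 0.052, 0.2491]
eef_rot: [0.999, -0.021, -0.04, -0.001]
contact_force: [0.7, -0.7, -0.1]
opening: 0.701
finger_force: 0.0
```

```bash
python3 bb.py; cat > chk.py <<'E'
from bot import *
def chk(cam="wrist",save=None):
    d=snap(cam,save); C=(fish if cam=="wrist" else cloud)(d); hs=cv2.cvtColor(d["pixels"],cv2.COLOR_RGB2HSV)
    Rb=R.from_euler("z",PSI)*R.from_euler("y",-np.radians(20)); B=Rb.inv().apply((C-O).reshape(-1,3))*1000; B[d["depth"].ravel()<=0]=1e6
    for i,y0 in enumerate((-80,0,80)):
        P=B[(abs(B[:,1]-y0)<30)&(B[:,0]>-75)&(B[:,0]<70)&(B[:,2]>-5)&(B[:,2]<35)]
        if len(P)<50: print("cradle",i,"empty",len(P)); continue
        Q=P[(P[:,2]>8)&(P[:,0]<20)]
        top=[np.percentile(P[(abs(P[:,0]-x)<6),2],95).round(1) if (abs(P[:,0]-x)<6).sum()>3 else None for x in (-55,-40,-20,0,15,35,45,52)]
        f=None
        if len(Q)>30: f=np.round(least_squares(lambda q:np.hypot(Q[:,1]-q[0]-q[2]*Q[:,0],Q[:,2]-q[1]-q[3]*Q[:,0])-21,[y0,0,0,0],loss="soft_l1").x,3)
        print("cradle",i,len(P),"x",np.percentile(P[P[:,2]>8][:,0],[.5,99.5]).round(1),"top",top,"axis y,z,dy,dz",f)
if __name__=="__main__":
    import sys; chk(*sys.argv[1:])
E
python3 chk.py wrist w5
```

```text
26.57 g_bed [ 53.2 -79.  146.7] F_bed [ 0.6 -0.7 -0.3] op 0.701 q [-0.41  0.69  0.43  1.72 -0.36  0.89 -1.42]
cradle 0 6555 x [-56.7  51.8] top [np.float64(21.5), np.float64(21.9), np.float64(22.3), np.float64(22.3), np.float64(21.8), np.float64(18.8), np.float64(14.0), np.float64(13.7)] axis y,z,dy,dz [-7.9213e+01  8.0600e-01 -5.0000e-03  3.0000e-03]Traceback (most recent call last):
  File "chk.py", line 14, in <module>
    import sys; chk(*sys.argv[1:])
                ~~~^^^^^^^^^^^^^^^
  File "chk.py", line 12, in chk
    print("cradle",i,len(P),"x",np.percentile(P[P[:,2]>8][:,0],[.5,99.5]).round(1),"top",top,"axis y,z,dy,dz",f)
                                ~~~~~~~~~~~~~^^^^^^^^^^^^^^^^^^^^^^^^^^^^
    return _quantile_unchecked(
        a, q, axis, out, overwrite_input, method, keepdims, weights)
    return _ureduce(a,
                    func=_quantile_ureduce_func,
    ...<5 lines>...
                    overwrite_input=overwrite_input,
                    method=method)
    r = func(a, **kwargs)
    result = _quantile(arr,
                       quantiles=q,
    ...<2 lines>...
                       out=out,
                       weights=wgt)
    slices_having_nans = np.isnan(arr[-1, ...])
                                  ~~~^^^^^^^^^
IndexError: index -1 is out of bounds for axis 0 with size 0
```

```bash
sed -i 's/np.percentile(P\[P\[:,2\]>8\]\[:,0\],\[.5,99.5\]).round(1)/np.percentile(P[:,0],[.5,99.5]).round(1)/; s/(B\[:,2\]>-5)/(B[:,2]>2)/' chk.py; python3 - <<'E'
from plan import *
o=place(20)
plan([(bed(82,-80,60),o,-1),(bed(80,-80,12),o,-1),(bed(66,-80,12),o,-1),(bed(58,-80,12),o,-1)])
E
```

```text
0 rows 2 {"dp": [63, 1, 65], "twist": [-0.0, 0.08, -0.0], "hand": -1}
1 rows 1 {"dp": [15, 0, 46], "twist": [-0.0, 0.0, -0.0], "hand": -1}
2 rows 1 {"dp": [-13, 0, 5], "twist": [-0.0, 0.0, -0.0], "hand": -1}
3 rows 1 {"dp": [-8, 0, 2], "twist": [-0.0, 0.0, -0.0], "hand": -1}
end [0.609 0.049 0.124]
```

step_arm([
  {"dp":[40,0,0],"twist":[0,0.04,0],"hand":-1},
  {"dp":[63,1,20],"twist":[0,0.08,0],"hand":-1},
  {"dp":[63,1,50],"twist":[0,0.08,0],"hand":-1},
  {"dp":[63,1,65],"twist":[0,0.08,0],"hand":-1},
  {"dp":[63,1,65],"twist":[0,0.08,0],"hand":-1},
])

```text
clock: 27.25
tool_pos: [0.6133, 0.0488, 0.1753]
eef_rot: [1.0, -0.021, -0.004, -0.0]
contact_force: [0.3, -0.3, 0.0]
opening: 0.156
finger_force: 0.0
```

step_arm([
  {"dp":[10,0,25],"twist":[0,0,0],"hand":-1},
  {"dp":[15,0,46],"twist":[0,0,0],"hand":-1},
  {"dp":[15,0,46],"twist":[0,0,0],"hand":-1},
  {"dp":[8,0,48],"twist":[0,0,0],"hand":-1},
  {"dp":[3,0,50],"twist":[0,0,0],"hand":-1},
])

```text
clock: 27.88
tool_pos: [0.6173, 0.0487, 0.1279]
eef_rot: [1.0, -0.021, -0.002, -0.0]
contact_force: [1.5, 0.5, 1.1]
opening: 0.004
finger_force: 0.9
```

```bash
python3 bb.py
```

```text
27.88 g_bed [ 66.9 -80.1  12.8] F_bed [1.8 0.5 0.5] op 0.004 q [-0.34  0.89  0.34  1.7  -0.45  0.64 -1.36]
```

Now push until the base meets the lip.

step_arm([
  {"dp":[-2,0,1],"twist":[0,0,0],"hand":-1},
  {"dp":[-4,0,1],"twist":[0,0,0],"hand":-1},
  {"dp":[-4,0,1],"twist":[0,0,0],"hand":-1},
])

```text
clock: 28.25
tool_pos: [0.6136, 0.0489, 0.1263]
eef_rot: [1.0, -0.021, -0.002, -0.0]
contact_force: [1.7, 0.2, 0.6]
opening: 0.006
finger_force: 0.4
```

```bash
python3 bb.py
```

```text
28.25 g_bed [ 62.9 -80.   12.6] F_bed [ 1.7  0.3 -0. ] op 0.006 q [-0.34  0.88  0.34  1.71 -0.45  0.63 -1.35]
```

step_arm([
  {"dp":[-2,0,1],"twist":[0,0,0],"hand":-1},
  {"dp":[-4,0,1],"twist":[0,0,0],"hand":-1},
  {"dp":[-4,0,1],"twist":[0,0,0],"hand":-1},
])

```text
clock: 28.62
tool_pos: [0.6122, 0.0489, 0.126]
eef_rot: [1.0, -0.021, 0.001, -0.0]
contact_force: [5.8, 0.5, 1.7]
opening: 0.007
finger_force: 2.9
```

```bash
python3 bb.py
```

```text
28.62 g_bed [ 61.5 -80.1  12.8] F_bed [ 6.   0.7 -0.3] op 0.007 q [-0.34  0.88  0.34  1.72 -0.46  0.61 -1.35]
```

```bash
python3 - <<'E'
from plan import *
b=np.array([.5015,-.2455,.05]); o=ori(25,.87); z=o.as_matrix()[:,2]
plan([(bed(75,-80,15),place(20),-1),((.6,.03,.28),ori(90,-.04),-1),((.47,-.2,.30),ori(90,.3),.6),((.43,-.34,.24),ori(78,.7),.6),(b-.13*z+[0,0,.05],ori(50,.87),.6),(b-.13*z,o,.6),(b,o,.6)])
E
```

```text
0 rows 1 {"dp": [12, 0, -7], "twist": [-0.0, -0.0, -0.0], "hand": -1}
1 rows 3 {"dp": [-23, 19, -150], "twist": [-0.0, -0.0, -0.0], "hand": -1}
2 rows 5 {"dp": [-120, 236, -20], "twist": [0.0, -0.0, -0.34], "hand": 0.6}
3 rows 3 {"dp": [-80, 122, 60], "twist": [0.04, 0.2, -0.4], "hand": 0.6}
4 rows 3 {"dp": [-19, -6, 83], "twist": [0.08, 0.49, -0.15], "hand": 0.6}
5 rows 3 {"dp": [-34, 0, 39], "twist": [-0.0, 0.44, -0.01], "hand": 0.6}
6 rows 3 {"dp": [0, 0, 130], "twist": [-0.0, -0.0, 0.0], "hand": 0.6}
end [ 0.5   -0.248  0.051]
```

step_arm([
  {"dp":[12,0,-7],"twist":[0,0,0],"hand":-1},
  {"dp":[12,5,-60],"twist":[0,0,0],"hand":-1},
  {"dp":[0,12,-110],"twist":[0,0,0],"hand":-1},
  {"dp":[-11,19,-157],"twist":[0,0,0],"hand":-1},
  {"dp":[-11,19,-157],"twist":[0,0,0],"hand":-1},
])

```text
clock: 29.25
tool_pos: [0.5988, 0.0292, 0.2855]
eef_rot: [1.0, -0.022, 0.0, -0.0]
contact_force: [0.5, 0.3, -0.1]
opening: 0.004
finger_force: 0.0
```

step_arm([
  {"dp":[-24,47,-4],"twist":[0,0,-0.07],"hand":0.6},
  {"dp":[-48,94,-8],"twist":[0,0,-0.14],"hand":0.6},
  {"dp":[-72,141,-12],"twist":[0,0,-0.2],"hand":0.6},
  {"dp":[-96,188,-16],"twist":[0,0,-0.27],"hand":0.6},
  {"dp":[-120,236,-20],"twist":[0,0,-0.34],"hand":0.6},
])

```text
clock: 29.88
tool_pos: [0.4669, -0.2008, 0.3013]
eef_rot: [0.989, 0.15, -0.004, -0.002]
contact_force: [-0.3, -0.7, 0.6]
opening: 0.548
finger_force: 0.0
```

step_arm([
  {"dp":[-27,40,20],"twist":[0.01,0.07,-0.13],"hand":0.6},
  {"dp":[-53,80,40],"twist":[0.03,0.13,-0.27],"hand":0.6},
  {"dp":[-80,122,60],"twist":[0.04,0.2,-0.4],"hand":0.6},
  {"dp":[-80,122,60],"twist":[0.04,0.2,-0.4],"hand":0.6},
])

```text
clock: 30.38
tool_pos: [0.4209, -0.3475, 0.2396]
eef_rot: [0.938, 0.333, 0.091, -0.036]
contact_force: [0.2, 1.4, 0.2]
opening: 0.802
finger_force: 0.0
```

step_arm([
  {"dp":[-6,-2,28],"twist":[0.03,0.16,-0.05],"hand":0.6},
  {"dp":[-12,-4,56],"twist":[0.05,0.32,-0.1],"hand":0.6},
  {"dp":[-19,-6,83],"twist":[0.08,0.49,-0.15],"hand":0.6},
  {"dp":[-19,-6,83],"twist":[0.08,0.49,-0.15],"hand":0.6},
])

```text
clock: 30.88
tool_pos: [0.4183, -0.3374, 0.1518]
eef_rot: [0.856, 0.389, 0.304, -0.152]
contact_force: [0.1, 0.3, 0.5]
opening: 0.803
finger_force: 0.0
```

step_arm([
  {"dp":[-11,0,13],"twist":[0,0.15,0],"hand":0.6},
  {"dp":[-22,0,26],"twist":[0,0.3,0],"hand":0.6},
  {"dp":[-34,0,39],"twist":[0,0.44,0],"hand":0.6},
  {"dp":[-34,0,39],"twist":[0,0.44,0],"hand":0.6},
])

```text
clock: 31.38
tool_pos: [0.4208, -0.3362, 0.1036]
eef_rot: [0.768, 0.352, 0.482, -0.232]
contact_force: [0.9, 0.8, -0.2]
opening: 0.801
finger_force: 0.0
```

```bash
python3 - <<'E'
from bot import *
from chk import chk
s=r.get_state();print(s["clock"],np.round(s["q"],2),s["tool_pos"],s["eef_rot"])
d=snap("wrist","w6");C=fish(d)[d["depth"]>0]
for b in [(.4945,-.121),(.5015,-.2455)]: print(fitb(C,b))
find(d,"wrist","bottle0")
o=ori(25,.87);b=np.array([.5018,-.2457,.05]);plan([(b,o,.6)])
chk("side"); chk("scene")
E
```

```text
31.375 [ 1.42  1.25 -0.62  1.72 -0.61  0.84  0.87] [ 0.42082986 -0.33618263  0.1036418 ] [ 0.7680396   0.35164786  0.48241348 -0.23181068]
(array([ 0.4942, -0.1202]), 2879, 0.0004, 'cap', array([ 0.4922, -0.1244,  0.1091]), 410)
(array([ 0.5016, -0.2456]), 4124, 0.0003, 'cap', array([ 0.4991, -0.2484,  0.1094]), 920)
wrist bottle0 0.84 [ 0.4899 -0.2571  0.0743]
wrist bottle0 0.66 [0.5402 0.0321 0.09  ]
wrist bottle0 0.65 [ 0.4879 -0.1357  0.0605]
wrist bottle0 0.39 [ 0.6294 -0.2363  0.0098]
0 rows 3 {"dp": [-2, 3, 130], "twist": [-0.01, 0.01, -0.01], "hand": 0.6}
end [ 0.5   -0.248  0.051]
cradle 0 499 x [-69.2  43.6] top [np.float64(21.6), np.float64(24.4), np.float64(25.9), np.float64(24.7), np.float64(23.9), np.float64(16.1), np.float64(15.3), None] axis y,z,dy,dz [-8.1239e+01  2.0150e+00 -1.6000e-02  9.0000e-03]
cradle 1 empty 46
cradle 2 empty 33
cradle 0 376 x [-68.4  48.3] top [np.float64(25.6), np.float64(24.7), np.float64(25.6), np.float64(23.7), np.float64(25.2), np.float64(18.5), np.float64(16.9), np.float64(17.9)] axis y,z,dy,dz [-7.8306e+01  1.9920e+00  1.1000e-02 -2.0000e-03]
cradle 1 empty 43
cradle 2 empty 44
```

```bash
python3 - <<'E'
from plan import *
o=ori(15,.87); z=o.as_matrix()[:,2];b=np.array([.5017,-.2456,.046])
plan([(b-.12*z,o,.6),(b-.005*z,o,.6)])
E
```

```text
0 rows 1 {"dp": [-28, 1, 15], "twist": [-0.0, 0.18, -0.0], "hand": 0.6}
1 rows 2 {"dp": [0, 1, 115], "twist": [-0.0, 0.0, -0.0], "hand": 0.6}
end [ 0.497 -0.251  0.048]
```

step_arm([
  {"dp":[-14,0,7],"twist":[0,0.09,0],"hand":0.6},
  {"dp":[-28,1,15],"twist":[0,0.18,0],"hand":0.6},
  {"dp":[-28,1,15],"twist":[0,0.18,0],"hand":0.6},
])

```text
clock: 31.95
tool_pos: [0.4227, -0.3368, 0.0739]
eef_rot: [0.721, 0.331, 0.55, -0.26]
contact_force: [0.2, 0.6, 0.2]
opening: 0.799
finger_force: 0.0
```

step_arm([
  {"dp":[0,0,40],"twist":[0,0,0],"hand":0.6},
  {"dp":[0,1,80],"twist":[0,0,0],"hand":0.6},
  {"dp":[0,1,105],"twist":[0,0,0],"hand":0.6},
  {"dp":[0,1,115],"twist":[0,0,0],"hand":0.6},
  {"dp":[0,1,115],"twist":[0,0,0],"hand":0.6},
])

```text
clock: 32.58
tool_pos: [0.4956, -0.2527, 0.0462]
eef_rot: [0.72, 0.332, 0.551, -0.259]
contact_force: [0.2, 0.0, -0.4]
opening: 0.799
finger_force: 0.0
```

step_arm([
  {"dp":[0,0,0],"twist":[0,0,0],"hand":-1},
  {"dp":[0,0,0],"twist":[0,0,0],"hand":-1},
  {"dp":[0,0,0],"twist":[0,0,0],"hand":-1},
  {"dp":[0,0,0],"twist":[0,0,0],"hand":-1},
  {"dp":[0,0,0],"twist":[0,0,0],"hand":-1},
], force=25)

```text
clock: 33.2
tool_pos: [0.495, -0.253, 0.0447]
eef_rot: [0.72, 0.33, 0.552, -0.26]
contact_force: [-1.0, -1.1, 0.7]
opening: 0.47
finger_force: 25.0
```

```bash
python3 - <<'E'
from plan import *
s=r.get_state();q=R.from_quat(s["eef_rot"]);g=s["tool_pos"]+.003*q.as_matrix()[:,2]
print(s["clock"],np.round(s["q"],2),"g",g,s["opening"],s["contact_force"])
b=np.array([.5017,-.2456,0]); z=q.as_matrix()[:,2]
base=np.array([*b[:2],0]); rel=q.inv().apply(base-s["tool_pos"]); print("base in tool",rel, "axis in tool",q.inv().apply([0,0,1]))
np.save("rel.npy",rel)
up=np.array([0,0,1]);o=place(15,22)
bm=np.array([0,0,1.])
plan([(g+up*.03,ori(15,.87),-1),((.47,-.24,.2),ori(48,.6),-1),((.48,-.12,.28),ori(70,.3),-1),((.52,.05,.30),ori(82,0),-1),(bed(-10,80,60)+up*.06,o,-1)])
E
```

```text
33.2 [ 1.35  1.49 -0.76  1.72 -0.7   0.71  1.01] g [ 0.49687578 -0.25075596  0.04391625] 0.46982418925461306 [-0.99744143 -1.10737128  0.72534821]
base in tool [-0.04064108  0.0007733   0.02106099] axis in tool [ 0.96661634 -0.00980151 -0.25604059]
0 rows 1 {"dp": [29, 0, -8], "twist": [0.0, -0.0, -0.01], "hand": -1}
1 rows 4 {"dp": [121, -28, -40], "twist": [-0.23, -0.58, 0.14], "hand": -1}
2 rows 3 {"dp": [111, -94, -9], "twist": [-0.16, -0.38, 0.26], "hand": -1}
3 rows 4 {"dp": [92, -150, 10], "twist": [-0.07, -0.21, 0.29], "hand": -1}
4 rows 4 {"dp": [2, -162, 98], "twist": [0.37, -0.04, -0.05], "hand": -1}
end [0.535 0.212 0.206]
```

step_arm([
  {"dp":[29,0,-8],"twist":[0,0,0],"hand":-1},
  {"dp":[29,0,-8],"twist":[0,0,0],"hand":-1},
])

```text
clock: 33.45
tool_pos: [0.4956, -0.2533, 0.0757]
eef_rot: [0.72, 0.331, 0.552, -0.259]
contact_force: [0.7, -1.2, -2.4]
opening: 0.469
finger_force: 25.0
```

step_arm([
  {"dp":[40,-7,-10],"twist":[-0.06,-0.14,0.03],"hand":-1},
  {"dp":[75,-14,-20],"twist":[-0.11,-0.29,0.07],"hand":-1},
  {"dp":[100,-21,-30],"twist":[-0.17,-0.44,0.1],"hand":-1},
  {"dp":[121,-28,-40],"twist":[-0.23,-0.58,0.14],"hand":-1},
  {"dp":[121,-28,-40],"twist":[-0.23,-0.58,0.14],"hand":-1},
])

```text
clock: 34.08
tool_pos: [0.4706, -0.2394, 0.205]
eef_rot: [0.892, 0.28, 0.338, -0.108]
contact_force: [0.1, -0.0, -3.0]
opening: 0.472
finger_force: 25.0
```

step_arm([
  {"dp":[37,-31,-3],"twist":[-0.05,-0.13,0.09],"hand":-1},
  {"dp":[74,-62,-6],"twist":[-0.11,-0.25,0.17],"hand":-1},
  {"dp":[111,-94,-9],"twist":[-0.16,-0.38,0.26],"hand":-1},
  {"dp":[111,-94,-9],"twist":[-0.16,-0.38,0.26],"hand":-1},
])

```text
clock: 34.58
tool_pos: [0.4796, -0.1345, 0.2639]
eef_rot: [0.969, 0.167, 0.176, -0.04]
contact_force: [-0.1, -0.7, -3.3]
opening: 0.472
finger_force: 25.0
```

step_arm([
  {"dp":[23,-37,2],"twist":[-0.02,-0.05,0.07],"hand":-1},
  {"dp":[46,-75,5],"twist":[-0.03,-0.1,0.14],"hand":-1},
  {"dp":[69,-112,7],"twist":[-0.05,-0.16,0.22],"hand":-1},
  {"dp":[92,-150,10],"twist":[-0.07,-0.21,0.29],"hand":-1},
  {"dp":[92,-150,10],"twist":[-0.07,-0.21,0.29],"hand":-1},
])

```text
clock: 35.2
tool_pos: [0.515, 0.0458, 0.2897]
eef_rot: [0.997, 0.033, 0.073, -0.013]
contact_force: [0.2, -0.9, -3.7]
opening: 0.47
finger_force: 25.0
```

step_arm([
  {"dp":[0,-45,15],"twist":[0.09,-0.01,-0.01],"hand":-1},
  {"dp":[0,-90,40],"twist":[0.18,-0.02,-0.02],"hand":-1},
  {"dp":[1,-130,70],"twist":[0.28,-0.03,-0.04],"hand":-1},
  {"dp":[2,-162,98],"twist":[0.37,-0.04,-0.05],"hand":-1},
  {"dp":[2,-162,98],"twist":[0.37,-0.04,-0.05],"hand":-1},
])

```text
clock: 35.83
tool_pos: [0.5214, 0.1999, 0.1952]
eef_rot: [0.978, 0.061, 0.046, -0.194]
contact_force: [-0.2, -0.8, -2.4]
opening: 0.468
finger_force: 25.0
```

```bash
python3 bb.py; python3 - <<'E'
from plan import *
rel=np.load("rel.npy"); o=place(15,22); ax=o.apply([.9666,-.0098,-.256])
Rb=R.from_euler("z",PSI)*R.from_euler("y",-np.radians(20)); print("bottle axis in bed",Rb.inv().apply(ax))
def G(x,z): return bed(x,80,z)-o.apply(rel)+.003*o.as_matrix()[:,2]
plan([(G(-58,60),o,-1),(G(-58,8),o,-1),(G(-60,1),o,-1)])
s=r.get_state(); 
d=snap("side","side3")
E
```

```text
35.83 g_bed [ -5.6  68.4 111. ] F_bed [-1.  -0.8 -2.2] op 0.468 q [-0.29  0.68  0.05  2.01 -0.99  0.48 -0.79]
bottle axis in bed [9.99921579e-01 1.01718159e-02 9.84650290e-04]
0 rows 1 {"dp": [3, 9, 45], "twist": [-0.03, 0.01, 0.04], "hand": -1}
1 rows 1 {"dp": [13, 19, 47], "twist": [0.0, -0.0, 0.0], "hand": -1}
2 rows 1 {"dp": [-1, 3, 7], "twist": [0.0, -0.0, 0.0], "hand": -1}
end [0.547 0.209 0.094]
```

View pics/side3.png

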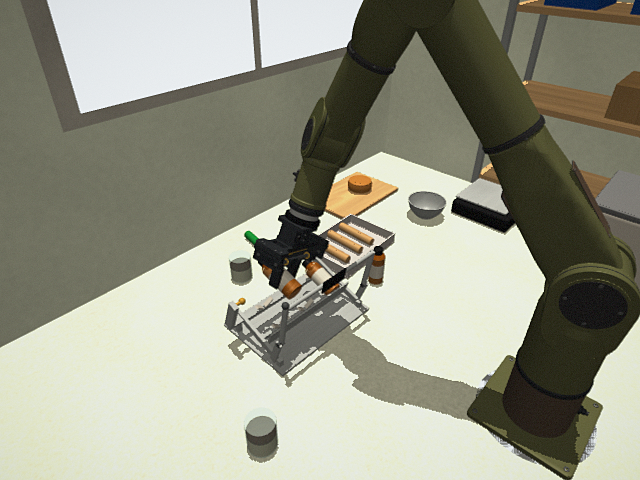

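```bash
python3 - <<'E'
from plan import *
rel=np.load("rel.npy"); o=place(15,15)
def G(x,z): return bed(x,80,z)-o.apply(rel)+.003*o.as_matrix()[:,2]
plan([(G(-57,45),o,-1),(G(-57,9),o,-1),(G(-60,2),o,-1)])
E
```

```text
0 rows 2 {"dp": [7, 13, 60], "twist": [-0.15, 0.0, 0.07], "hand": -1}
1 rows 1 {"dp": [9, 9, 34], "twist": [0.0, 0.0, 0.01], "hand": -1}
2 rows 1 {"dp": [-1, 2, 7], "twist": [0.0, 0.0, -0.0], "hand": -1}
end [0.547 0.21  0.096]
```

step_arm([
  {"dp":[3,4,20],"twist":[-0.07,0,0.03],"hand":-1},
  {"dp":[5,9,40],"twist":[-0.15,0,0.07],"hand":-1},
  {"dp":[7,13,60],"twist":[-0.15,0,0.07],"hand":-1},
  {"dp":[7,13,60],"twist":[-0.15,0,0.07],"hand":-1},
])

```text
clock: 36.38
tool_pos: [0.5357, 0.2118, 0.1396]
eef_rot: [0.991, 0.023, 0.047, -0.121]
contact_force: [-0.3, -0.0, -2.3]
opening: 0.467
finger_force: 25.0
```

```bash
python3 bb.py; python3 - <<'E'
from plan import *
rel=np.load("rel.npy"); o=place(15,15)
def G(x,z): return bed(x,80,z)-o.apply(rel)+.003*o.as_matrix()[:,2]
plan([(G(-57,9),o,-1),(G(-60,2),o,-1)])
E
```

```text
36.38 g_bed [-11.5  80.4  53.9] F_bed [-1.1 -0.  -2.1] op 0.467 q [-0.44  0.78  0.14  1.98 -0.96  0.37 -0.97]
0 rows 1 {"dp": [8, 11, 36], "twist": [0.01, -0.0, 0.01], "hand": -1}
1 rows 1 {"dp": [-1, 2, 7], "twist": [-0.0, -0.0, -0.0], "hand": -1}
end [0.547 0.21  0.096]
```

step_arm([
  {"dp":[4,5,18],"twist":[0,0,0],"hand":-1},
  {"dp":[8,11,36],"twist":[0.01,0,0.01],"hand":-1},
  {"dp":[8,11,36],"twist":[0.01,0,0.01],"hand":-1},
])

```text
clock: 36.75
tool_pos: [0.5482, 0.2089, 0.1039]
eef_rot: [0.991, 0.017, 0.047, -0.126]
contact_force: [-0.2, 0.1, -3.1]
opening: 0.469
finger_force: 25.0
```

step_arm([
  {"dp":[0,1,3],"twist":[0,0,0],"hand":-1},
  {"dp":[-1,2,7],"twist":[0,0,0],"hand":-1},
  {"dp":[-1,2,7],"twist":[0,0,0],"hand":-1},
])

```text
clock: 37.12
tool_pos: [0.5472, 0.2115, 0.0971]
eef_rot: [0.991, 0.019, 0.047, -0.127]
contact_force: [-0.5, 0.4, -2.4]
opening: 0.468
finger_force: 25.0
```

```bash
python3 bb.py; python3 - <<'E'
from plan import *
rel=np.load("rel.npy"); s=r.get_state(); q=R.from_quat(s["eef_rot"])
Rb=R.from_euler("z",PSI)*R.from_euler("y",-np.radians(20))
print("base",Rb.inv().apply(s["tool_pos"]+q.apply(rel)-O)*1000,"axis",Rb.inv().apply(q.apply([.9666,-.0098,-.256])))
E
```

```text
37.12 g_bed [-15.3  80.6  10.1] F_bed [-1.3  0.4 -2. ] op 0.468 q [-0.34  0.85  0.01  1.96 -0.96  0.26 -0.94]
base [-59.19875723  81.8945818    3.09991193] axis [0.99995421 0.00590011 0.00209127]
```

step_arm([
  {"dp":[0,1,2],"twist":[0,0,0],"hand":-1},
  {"dp":[0,2,4],"twist":[0,0,0],"hand":-1},
  {"dp":[0,2,4],"twist":[0,0,0],"hand":-1},
])

```text
clock: 37.5
tool_pos: [0.5478, 0.2097, 0.0944]
eef_rot: [0.991, 0.018, 0.048, -0.128]
contact_force: [-5.4, -5.1, 13.6]
opening: 0.468
finger_force: 25.0
```

```bash
python3 bb.py
```

```text
37.5 g_bed [-15.6  78.9   7.3] F_bed [-0.2 -5.3 14.6] op 0.468 q [-0.33  0.86 -0.01  1.96 -0.96  0.25 -0.94]
```

Seated in the V. Release, back off along the tool and check.

step_arm([
  {"dp":[0,0,0],"twist":[0,0,0],"hand":0.2},
  {"dp":[0,0,0],"twist":[0,0,0],"hand":0.2},
  {"dp":[0,0,0],"twist":[0,0,0],"hand":0.2},
  {"dp":[0,0,0],"twist":[0,0,0],"hand":0.2},
])

```text
clock: 38.0
tool_pos: [0.5479, 0.2106, 0.0925]
eef_rot: [0.991, 0.018, 0.047, -0.127]
contact_force: [0.5, 0.2, -0.9]
opening: 0.597
finger_force: 0.0
```

step_arm([
  {"dp":[0,0,-30],"twist":[0,0,0],"hand":0.2},
  {"dp":[0,0,-60],"twist":[0,0,0],"hand":0.2},
  {"dp":[0,0,-100],"twist":[-0.1,0,0],"hand":0.2},
  {"dp":[10,0,-150],"twist":[-0.2,0,0],"hand":0.2},
  {"dp":[10,0,-150],"twist":[-0.25,0,0],"hand":0.2},
])

```text
clock: 38.62
tool_pos: [0.547, 0.1729, 0.2421]
eef_rot: [0.998, 0.012, 0.053, -0.002]
contact_force: [0.3, 0.0, -0.6]
opening: 0.602
finger_force: 0.0
```

```bash
python3 bb.py; python3 chk.py wrist; python3 - <<'E'
from plan import *
o=place(20)
plan([(bed(86,80,65),o,-1),(bed(84,80,12),o,-1),(bed(68,80,12),o,-1)])
E
```

```text
38.62 g_bed [ 35.7  41.3 145.7] F_bed [ 0.1  0.  -0.7] op 0.602 q [-0.76  0.68  0.6   1.86 -0.58  0.66 -1.37]
cradle 0 5486 x [-66.1  46.4] top [np.float64(21.7), np.float64(22.3), np.float64(22.5), np.float64(22.3), np.float64(21.9), np.float64(14.6), np.float64(13.9), np.float64(12.7)] axis y,z,dy,dz [-7.9152e+01  8.6500e-01 -3.0000e-03 -0.0000e+00]
cradle 1 303 x [-67.8 -62.6] top [None, None, None, None, None, None, None, None] axis y,z,dy,dz None
cradle 2 6506 x [-65.3  51.5] top [np.float64(21.4), np.float64(21.6), np.float64(22.1), np.float64(22.2), np.float64(21.7), np.float64(18.2), np.float64(14.1), np.float64(13.9)] axis y,z,dy,dz [ 8.0795e+01  6.6100e-01 -5.0000e-03  5.0000e-03]
0 rows 2 {"dp": [73, -31, 64], "twist": [-0.01, -0.1, 0.07], "hand": -1}
1 rows 1 {"dp": [16, 0, 51], "twist": [0.0, -0.0, -0.0], "hand": -1}
2 rows 1 {"dp": [-15, 0, 5], "twist": [0.0, -0.0, -0.0], "hand": -1}
end [0.625 0.208 0.128]
```

step_arm([
  {"dp":[40,-15,0],"twist":[0,-0.03,0.02],"hand":-1},
  {"dp":[73,-31,10],"twist":[0,-0.06,0.04],"hand":-1},
  {"dp":[73,-31,40],"twist":[-0.01,-0.1,0.07],"hand":-1},
  {"dp":[73,-31,64],"twist":[-0.01,-0.1,0.07],"hand":-1},
  {"dp":[73,-31,64],"twist":[-0.01,-0.1,0.07],"hand":-1},
])

```text
clock: 39.3
tool_pos: [0.6209, 0.2055, 0.179]
eef_rot: [1.0, -0.023, -0.004, 0.001]
contact_force: [-0.7, -0.2, -1.1]
opening: 0.054
finger_force: 0.0
```

step_arm([
  {"dp":[10,0,25],"twist":[0,0,0],"hand":-1},
  {"dp":[16,0,51],"twist":[0,0,0],"hand":-1},
  {"dp":[16,0,51],"twist":[0,0,0],"hand":-1},
  {"dp":[8,0,54],"twist":[0,0,0],"hand":-1},
  {"dp":[2,0,56],"twist":[0,0,0],"hand":-1},
])

```text
clock: 39.92
tool_pos: [0.6241, 0.2059, 0.1269]
eef_rot: [1.0, -0.023, -0.0, 0.001]
contact_force: [-0.5, -0.3, 0.4]
opening: 0.008
finger_force: 0.1
```

```bash
python3 bb.py
```

```text
39.92 g_bed [67.1 77.3 11.7] F_bed [-0.3 -0.4  0.5] op 0.008 q [-0.66  0.97  0.54  1.58 -0.65  0.78 -1.45]
```

step_arm([
  {"dp":[-2,0,1],"twist":[0,0,0],"hand":-1},
  {"dp":[-4,0,1],"twist":[0,0,0],"hand":-1},
  {"dp":[-4,0,1],"twist":[0,0,0],"hand":-1},
])

```text
clock: 40.3
tool_pos: [0.6207, 0.2059, 0.1251]
eef_rot: [1.0, -0.023, -0.001, 0.001]
contact_force: [-0.5, 0.7, 1.0]
opening: 0.005
finger_force: 0.5
```

```bash
python3 bb.py
```

```text
40.3 g_bed [63.2 77.1 11.1] F_bed [-0.2  0.6  1.1] op 0.005 q [-0.66  0.97  0.54  1.6  -0.65  0.77 -1.45]
```

step_arm([
  {"dp":[-2,0,1],"twist":[0,0,0],"hand":-1},
  {"dp":[-4,0,1],"twist":[0,0,0],"hand":-1},
  {"dp":[-4,0,1],"twist":[0,0,0],"hand":-1},
])

```text
clock: 40.67
tool_pos: [0.6194, 0.2058, 0.1248]
eef_rot: [1.0, -0.023, 0.003, 0.001]
contact_force: [6.8, -0.2, 1.8]
opening: 0.007
finger_force: 3.2
```

```bash
python3 bb.py; python3 - <<'E'
from plan import *
b=np.array([.4943,-.1203,.05]); o=ori(25,.87); z=o.as_matrix()[:,2]
plan([(bed(75,78,15),place(20),-1),((.6,.15,.30),ori(90,-.04),-1),((.5,-.08,.32),ori(90,.2),.6),((.42,-.23,.25),ori(78,.65),.6),(b-.13*z+[0,0,.05],ori(50,.87),.6),(b-.13*z,o,.6)])
E
```

```text
40.67 g_bed [62.  77.  11.3] F_bed [ 7.   0.1 -0.6] op 0.007 q [-0.67  0.97  0.54  1.61 -0.66  0.75 -1.44]
0 rows 1 {"dp": [11, -1, -8], "twist": [0.0, -0.01, -0.01], "hand": -1}
1 rows 4 {"dp": [-29, 58, -170], "twist": [0.0, 0.0, 0.0], "hand": -1}
2 rows 5 {"dp": [-92, 233, -19], "twist": [0.0, 0.0, -0.24], "hand": 0.6}
3 rows 4 {"dp": [-109, 131, 71], "twist": [0.05, 0.21, -0.44], "hand": 0.6}
4 rows 4 {"dp": [-11, -16, 95], "twist": [0.1, 0.49, -0.21], "hand": 0.6}
5 rows 3 {"dp": [-34, 0, 39], "twist": [-0.01, 0.43, 0.0], "hand": 0.6}
end [ 0.416 -0.212  0.106]
```

Stop reached (7 N at the same place). Go for the last bottle.

step_arm([
  {"dp":[11,-1,-8],"twist":[0,0,0],"hand":-1},
  {"dp":[11,10,-60],"twist":[0,0,0],"hand":-1},
  {"dp":[0,30,-115],"twist":[0,0,0],"hand":-1},
  {"dp":[-18,57,-160],"twist":[0,0,0],"hand":-1},
  {"dp":[-18,57,-178],"twist":[0,0,0],"hand":-1},
])

```text
clock: 41.3
tool_pos: [0.5952, 0.1472, 0.3047]
eef_rot: [1.0, -0.025, -0.001, 0.001]
contact_force: [-0.2, 0.4, 0.1]
opening: 0.004
finger_force: 0.0
```

step_arm([
  {"dp":[-18,46,-4],"twist":[0,0,-0.05],"hand":0.6},
  {"dp":[-37,93,-8],"twist":[0,0,-0.1],"hand":0.6},
  {"dp":[-55,140,-12],"twist":[0,0,-0.15],"hand":0.6},
  {"dp":[-74,187,-16],"twist":[0,0,-0.2],"hand":0.6},
  {"dp":[-92,233,-19],"twist":[0,0,-0.24],"hand":0.6},
])

```text
clock: 41.92
tool_pos: [0.4918, -0.0791, 0.3213]
eef_rot: [0.995, 0.098, -0.002, 0.0]
contact_force: [-0.2, -0.7, -0.5]
opening: 0.551
finger_force: 0.0
```

step_arm([
  {"dp":[-27,33,18],"twist":[0.01,0.05,-0.11],"hand":0.6},
  {"dp":[-55,66,36],"twist":[0.02,0.1,-0.22],"hand":0.6},
  {"dp":[-82,98,54],"twist":[0.04,0.16,-0.33],"hand":0.6},
  {"dp":[-109,131,71],"twist":[0.05,0.21,-0.44],"hand":0.6},
  {"dp":[-109,131,71],"twist":[0.05,0.21,-0.44],"hand":0.6},
])

```text
clock: 42.55
tool_pos: [0.4065, -0.2339, 0.2499]
eef_rot: [0.947, 0.304, 0.098, -0.034]
contact_force: [0.3, 0.6, -0.2]
opening: 0.803
finger_force: 0.0
```

step_arm([
  {"dp":[-3,-4,24],"twist":[0.03,0.12,-0.05],"hand":0.6},
  {"dp":[-6,-8,48],"twist":[0.05,0.25,-0.1],"hand":0.6},
  {"dp":[-8,-12,72],"twist":[0.08,0.37,-0.16],"hand":0.6},
  {"dp":[-11,-16,95],"twist":[0.1,0.49,-0.21],"hand":0.6},
  {"dp":[-11,-16,95],"twist":[0.1,0.49,-0.21],"hand":0.6},
])

```text
clock: 43.18
tool_pos: [0.4081, -0.2093, 0.153]
eef_rot: [0.853, 0.391, 0.313, -0.148]
contact_force: [-0.7, -0.0, 0.7]
opening: 0.8
finger_force: 0.0
```

step_arm([
  {"dp":[-11,0,13],"twist":[0,0.15,0],"hand":0.6},
  {"dp":[-22,0,26],"twist":[0,0.3,0],"hand":0.6},
  {"dp":[-34,0,39],"twist":[0,0.43,0],"hand":0.6},
  {"dp":[-34,0,39],"twist":[0,0.43,0],"hand":0.6},
])

```text
clock: 43.68
tool_pos: [0.4092, -0.2095, 0.1019]
eef_rot: [0.767, 0.353, 0.485, -0.227]
contact_force: [-0.3, 0.6, 0.3]
opening: 0.801
finger_force: 0.0
```

```bash
python3 - <<'E'
from bot import *
from chk import chk
s=r.get_state();print(s["clock"],np.round(s["q"],2),s["tool_pos"],s["eef_rot"])
d=snap("wrist","w7");C=fish(d)[d["depth"]>0]
f=fitb(C,(.4945,-.121));print(f)
find(d,"wrist","bottle0")
o=ori(25,.87);z=o.as_matrix()[:,2];b=np.array([*f[0],.05]);plan([(b-.004*z,o,.6)])
chk("side"); chk("scene")
E
```

```text
43.675 [ 1.41  1.27 -0.73  2.07 -0.87  0.48  1.17] [ 0.40919962 -0.20948457  0.10190264] [ 0.76682691  0.35346154  0.48524712 -0.22710496]
(array([ 0.4939, -0.1203]), 4155, 0.0004, 'cap', array([ 0.4912, -0.1232,  0.1094]), 913)
wrist bottle0 0.79 [0.5544 0.1934 0.0951]
wrist bottle0 0.72 [0.5387 0.0349 0.0903]
wrist bottle0 0.67 [ 0.4874 -0.13    0.0697]
wrist bottle0 0.65 [ 0.6337 -0.1934  0.0243]
0 rows 3 {"dp": [1, 7, 127], "twist": [-0.0, 0.0, 0.0], "hand": 0.6}
end [ 0.49  -0.125  0.053]
cradle 0 494 x [-69.4  44.5] top [np.float64(22.3), np.float64(24.5), np.float64(24.7), np.float64(24.4), np.float64(24.2), np.float64(17.1), np.float64(16.9), None] axis y,z,dy,dz [-8.0623e+01  2.3240e+00 -1.0000e-03  1.2000e-02]
cradle 1 empty 49
cradle 2 654 x [-68.9  44.8] top [np.float64(21.0), np.float64(24.3), np.float64(23.5), np.float64(24.0), np.float64(23.1), np.float64(15.6), np.float64(14.4), None] axis y,z,dy,dz [ 7.9068e+01  1.5440e+00 -1.5000e-02  1.0000e-03]
cradle 0 379 x [-69.2  49. ] top [np.float64(24.5), np.float64(24.7), np.float64(25.4), np.float64(24.6), np.float64(25.0), np.float64(19.8), np.float64(16.8), np.float64(15.4)] axis y,z,dy,dz [-7.9126e+01  2.2100e+00  2.0000e-03 -1.0000e-03]
cradle 1 empty 38
cradle 2 415 x [-67.   50.3] top [np.float64(22.5), np.float64(24.9), np.float64(25.7), np.float64(25.2), np.float64(24.0), np.float64(18.9), np.float64(17.1), np.float64(15.0)] axis y,z,dy,dz [8.1562e+01 1.8960e+00 1.0000e-03 2.1000e-02]
```

step_arm([
  {"dp":[0,2,40],"twist":[0,0,0],"hand":0.6},
  {"dp":[1,5,80],"twist":[0,0,0],"hand":0.6},
  {"dp":[1,7,110],"twist":[0,0,0],"hand":0.6},
  {"dp":[1,7,127],"twist":[0,0,0],"hand":0.6},
  {"dp":[1,7,127],"twist":[0,0,0],"hand":0.6},
])

```text
clock: 44.5
tool_pos: [0.4902, -0.1254, 0.0531]
eef_rot: [0.765, 0.357, 0.487, -0.225]
contact_force: [0.5, 0.3, 0.1]
opening: 0.802
finger_force: 0.0
```

step_arm([
  {"dp":[0,0,0],"twist":[0,0,0],"hand":-1},
  {"dp":[0,0,0],"twist":[0,0,0],"hand":-1},
  {"dp":[0,0,0],"twist":[0,0,0],"hand":-1},
  {"dp":[0,0,0],"twist":[0,0,0],"hand":-1},
  {"dp":[0,0,0],"twist":[0,0,0],"hand":-1},
], force=25)

```text
clock: 45.12
tool_pos: [0.4895, -0.1268, 0.0517]
eef_rot: [0.765, 0.354, 0.488, -0.225]
contact_force: [-3.0, -0.6, 2.9]
opening: 0.466
finger_force: 25.0
```

```bash
python3 - <<'E'
from plan import *
s=r.get_state();q=R.from_quat(s["eef_rot"]);g=s["tool_pos"]+.003*q.as_matrix()[:,2]
print(s["clock"],np.round(s["q"],2),"g",g,s["opening"],s["contact_force"])
rel=q.inv().apply(np.array([.4939,-.1203,0])-s["tool_pos"]); print("base in tool",rel, "axis in tool",q.inv().apply([0,0,1]))
np.save("rel.npy",rel); np.save("ax.npy",q.inv().apply([0,0,1]))
up=np.array([0,0,1]);o=place(25)
def G(x,z): return bed(x,0,z)-o.apply(rel)+.003*o.as_matrix()[:,2]
plan([(g+up*.08,ori(25,.87),-1),((.46,-.15,.24),ori(55,.6),-1),((.48,-.06,.31),ori(75,.3),-1),((.53,.06,.30),ori(90,0),-1),(G(-57,110),o,-1)])
E
```

```text
45.125 [ 1.31  1.51 -0.98  2.08 -0.95  0.11  1.23] g [ 0.4912187  -0.12476107  0.0504023 ] 0.4663401644012915 [-2.96855105 -0.58728781  2.87772158]
base in tool [-0.04350085 -0.00091751  0.0289676 ] axis in tool [ 0.90618373  0.00142741 -0.42288179]
0 rows 2 {"dp": [72, 0, -34], "twist": [0.0, 0.0, -0.0], "hand": -1}
1 rows 4 {"dp": [85, -8, -81], "twist": [-0.21, -0.52, 0.17], "hand": -1}
2 rows 3 {"dp": [96, -62, -19], "twist": [-0.12, -0.35, 0.28], "hand": -1}
3 rows 3 {"dp": [78, -100, 31], "twist": [-0.04, -0.26, 0.29], "hand": -1}
4 rows 3 {"dp": [-13, -72, 104], "twist": [0.0, -0.08, 0.04], "hand": -1}
end [0.516 0.131 0.199]
```

```bash
python3 - <<'E'
from plan import *
s=r.get_state();q=R.from_quat(s["eef_rot"]);g=s["tool_pos"]+.003*q.as_matrix()[:,2];rel=np.load("rel.npy")
up=np.array([0,0,1]);o=place(25)
def G(x,z): return bed(x,0,z)-o.apply(rel)+.003*o.as_matrix()[:,2]
plan([(g+up*.08,ori(25,.87),-1),((.46,-.15,.24),ori(55,.6),-1),((.48,-.06,.31),ori(75,.3),-1),((.54,.06,.30),ori(90,0),-1),(G(-56,30)+up*.1,o,-1)])
E
```

```text
0 rows 2 {"dp": [72, 0, -34], "twist": [0.0, 0.0, -0.0], "hand": -1}
1 rows 4 {"dp": [85, -8, -81], "twist": [-0.21, -0.52, 0.17], "hand": -1}
2 rows 3 {"dp": [96, -62, -19], "twist": [-0.12, -0.35, 0.28], "hand": -1}
3 rows 3 {"dp": [88, -98, 34], "twist": [-0.04, -0.26, 0.29], "hand": -1}
4 rows 2 {"dp": [5, -70, 79], "twist": [0.0, -0.08, 0.04], "hand": -1}
end [0.545 0.131 0.224]
```

step_arm([
  {"dp":[24,0,-11],"twist":[0,0,0],"hand":-1},
  {"dp":[48,0,-22],"twist":[0,0,0],"hand":-1},
  {"dp":[72,0,-34],"twist":[0,0,0],"hand":-1},
  {"dp":[72,0,-34],"twist":[0,0,0],"hand":-1},
])

```text
clock: 45.62
tool_pos: [0.4894, -0.1271, 0.1318]
eef_rot: [0.765, 0.355, 0.488, -0.224]
contact_force: [0.6, -0.3, -2.0]
opening: 0.473
finger_force: 25.0
```

step_arm([
  {"dp":[25,-2,-18],"twist":[-0.05,-0.13,0.04],"hand":-1},
  {"dp":[48,-4,-38],"twist":[-0.1,-0.26,0.08],"hand":-1},
  {"dp":[67,-6,-60],"twist":[-0.16,-0.39,0.13],"hand":-1},
  {"dp":[85,-8,-81],"twist":[-0.21,-0.52,0.17],"hand":-1},
  {"dp":[85,-8,-81],"twist":[-0.21,-0.52,0.17],"hand":-1},
])

```text
clock: 46.25
tool_pos: [0.4593, -0.1488, 0.2444]
eef_rot: [0.91, 0.286, 0.288, -0.083]
contact_force: [0.1, -0.1, -1.7]
opening: 0.466
finger_force: 25.0
```

step_arm([
  {"dp":[32,-20,-6],"twist":[-0.04,-0.12,0.09],"hand":-1},
  {"dp":[64,-41,-13],"twist":[-0.08,-0.24,0.19],"hand":-1},
  {"dp":[96,-62,-19],"twist":[-0.12,-0.35,0.28],"hand":-1},
  {"dp":[96,-62,-19],"twist":[-0.12,-0.35,0.28],"hand":-1},
])

```text
clock: 46.75
tool_pos: [0.4775, -0.0806, 0.2784]
eef_rot: [0.967, 0.195, 0.156, -0.049]
contact_force: [-0.0, -0.1, -2.8]
opening: 0.47
finger_force: 25.0
```

```bash
python3 - <<'E'
from plan import *
s=r.get_state();print(s["clock"],np.round(s["q"],2),s["tool_pos"],s["opening"]);rel=np.load("rel.npy")
up=np.array([0,0,1]);o=place(25)
def G(x,z): return bed(x,0,z)-o.apply(rel)+.003*o.as_matrix()[:,2]
plan([((.54,.06,.30),ori(90,0),-1),(G(-56,30)+up*.1,o,-1),(G(-56,30)+up*.02,o,-1),(G(-57,8),o,-1),(G(-60,1),o,-1)])
E
```

```text
46.75 [ 0.15  0.42  0.07  2.18 -0.71  0.38 -0.31] [ 0.47748726 -0.08055433  0.27843903] 0.46977695202124947
0 rows 3 {"dp": [113, -106, 16], "twist": [-0.1, -0.32, 0.39], "hand": -1}
1 rows 2 {"dp": [6, -71, 79], "twist": [0.0, -0.08, 0.04], "hand": -1}
2 rows 2 {"dp": [7, 0, 79], "twist": [0.0, -0.0, 0.0], "hand": -1}
3 rows 1 {"dp": [10, 0, 41], "twist": [0.0, -0.0, 0.0], "hand": -1}
4 rows 1 {"dp": [0, 0, 7], "twist": [0.0, -0.0, 0.0], "hand": -1}
end [0.551 0.13  0.096]
```

step_arm([
  {"dp":[30,-20,-10],"twist":[-0.02,-0.07,0.08],"hand":-1},
  {"dp":[60,-45,-10],"twist":[-0.05,-0.15,0.18],"hand":-1},
  {"dp":[88,-75,5],"twist":[-0.08,-0.24,0.29],"hand":-1},
  {"dp":[113,-106,16],"twist":[-0.1,-0.32,0.39],"hand":-1},
  {"dp":[113,-106,16],"twist":[-0.1,-0.32,0.39],"hand":-1},
])

```text
clock: 47.38
tool_pos: [0.5414, 0.0667, 0.3015]
eef_rot: [1.0, 0.009, -0.001, 0.003]
contact_force: [0.1, -1.0, -2.2]
opening: 0.473
finger_force: 25.0
```

step_arm([
  {"dp":[2,-35,10],"twist":[0,-0.03,0.01],"hand":-1},
  {"dp":[4,-60,30],"twist":[0,-0.06,0.03],"hand":-1},
  {"dp":[6,-71,55],"twist":[0,-0.08,0.04],"hand":-1},
  {"dp":[6,-71,79],"twist":[0,-0.08,0.04],"hand":-1},
  {"dp":[6,-71,79],"twist":[0,-0.08,0.04],"hand":-1},
])

```text
clock: 48.0
tool_pos: [0.5437, 0.1298, 0.2234]
eef_rot: [0.999, -0.018, -0.042, 0.003]
contact_force: [-0.1, -0.3, -1.6]
opening: 0.468
finger_force: 25.0
```

```bash
python3 bb.py; python3 - <<'E'
from plan import *
rel=np.load("rel.npy")
up=np.array([0,0,1]);o=place(25)
def G(x,z): return bed(x,0,z)-o.apply(rel)+.003*o.as_matrix()[:,2]
plan([(G(-56,30)+up*.02,o,-1),(G(-57,9),o,-1),(G(-60,0),o,-1)])
E
```

```text
48.0 g_bed [ 27.3  -2.  128.9] F_bed [-0.6 -0.3 -1.5] op 0.468 q [-0.62  0.75  0.56  1.76 -0.51  0.87 -1.41]
0 rows 2 {"dp": [8, -2, 79], "twist": [0.01, -0.0, 0.0], "hand": -1}
1 rows 1 {"dp": [9, 1, 39], "twist": [-0.0, -0.0, 0.0], "hand": -1}
2 rows 1 {"dp": [1, 0, 10], "twist": [-0.0, -0.0, 0.0], "hand": -1}
end [0.551 0.13  0.094]
```

step_arm([
  {"dp":[4,-1,40],"twist":[0,0,0],"hand":-1},
  {"dp":[8,-2,79],"twist":[0.01,0,0],"hand":-1},
  {"dp":[12,-2,100],"twist":[0.01,0,0],"hand":-1},
  {"dp":[17,-1,118],"twist":[0.01,0,0],"hand":-1},
  {"dp":[17,-1,118],"twist":[0.01,0,0],"hand":-1},
])

```text
clock: 48.62
tool_pos: [0.5538, 0.1314, 0.1084]
eef_rot: [0.999, -0.018, -0.038, -0.003]
contact_force: [-0.6, -0.9, -1.1]
opening: 0.473
finger_force: 25.0
```

step_arm([
  {"dp":[0,0,4],"twist":[0,0,0],"hand":-1},
  {"dp":[1,0,8],"twist":[0,0,0],"hand":-1},
  {"dp":[1,0,10],"twist":[0,0,0],"hand":-1},
  {"dp":[1,0,10],"twist":[0,0,0],"hand":-1},
])

```text
clock: 49.12
tool_pos: [0.5539, 0.1322, 0.0993]
eef_rot: [0.999, -0.017, -0.037, -0.004]
contact_force: [0.3, -0.9, -2.5]
opening: 0.47
finger_force: 25.0
```

```bash
python3 bb.py; python3 - <<'E'
from plan import *
rel=np.load("rel.npy"); s=r.get_state(); q=R.from_quat(s["eef_rot"])
Rb=R.from_euler("z",PSI)*R.from_euler("y",-np.radians(20))
print("base",Rb.inv().apply(s["tool_pos"]+q.apply(rel)-O)*1000,"axis",Rb.inv().apply(q.apply(np.load("ax.npy"))))
E
```

```text
49.12 g_bed [-5.7  0.9  8.8] F_bed [-0.6 -0.9 -2.5] op 0.47 q [-0.53  0.92  0.42  1.81 -0.64  0.63 -1.31]
base [-56.07483739   1.71609106   3.01986719] axis [9.99918085e-01 7.38116390e-04 1.27780541e-02]
```

step_arm([
  {"dp":[0,1,3],"twist":[0,0,0],"hand":-1},
  {"dp":[-1,1,5],"twist":[0,0,0],"hand":-1},
  {"dp":[-1,1,5],"twist":[0,0,0],"hand":-1},
])

```text
clock: 49.5
tool_pos: [0.5541, 0.1317, 0.0964]
eef_rot: [0.999, -0.018, -0.036, -0.005]
contact_force: [-0.8, 1.2, 13.3]
opening: 0.469
finger_force: 25.0
```

```bash
python3 bb.py
```

```text
49.5 g_bed [-6.5  0.4  6. ] F_bed [ 3.7  1.2 12.8] op 0.469 q [-0.53  0.93  0.42  1.81 -0.65  0.62 -1.3 ]
```

step_arm([
  {"dp":[0,0,0],"twist":[0,0,0],"hand":0.15},
  {"dp":[0,0,0],"twist":[0,0,0],"hand":0.15},
  {"dp":[0,0,0],"twist":[0,0,0],"hand":0.15},
  {"dp":[0,0,0],"twist":[0,0,0],"hand":0.15},
])

```text
clock: 50.0
tool_pos: [0.5523, 0.131, 0.094]
eef_rot: [0.999, -0.018, -0.038, -0.004]
contact_force: [0.5, -0.4, -0.4]
opening: 0.578
finger_force: 0.0
```

step_arm([
  {"dp":[0,0,-30],"twist":[0,0,0],"hand":0.15},
  {"dp":[0,0,-80],"twist":[0,0,0],"hand":0.15},
  {"dp":[0,0,-130],"twist":[0,0,0],"hand":0.15},
  {"dp":[0,0,-160],"twist":[0,0,0],"hand":0.15},
  {"dp":[0,0,-160],"twist":[0,0,0],"hand":0.15},
])

```text
clock: 50.62
tool_pos: [0.5658, 0.1295, 0.2559]
eef_rot: [0.999, -0.018, -0.035, -0.004]
contact_force: [0.2, 0.1, -0.4]
opening: 0.576
finger_force: 0.0
```

```bash
python3 bb.py; python3 chk.py wrist; python3 - <<'E'
from plan import *
o=place(20)
plan([(bed(86,0,65),o,-1),(bed(84,0,12),o,-1),(bed(68,0,12),o,-1)])
E
```

```text
50.62 g_bed [ 59.2  -1.3 151.8] F_bed [ 0.1  0.1 -0.4] op 0.576 q [-0.61  0.73  0.59  1.67 -0.49  0.96 -1.43]
cradle 0 5350 x [-66.4  46.6] top [np.float64(21.8), np.float64(22.3), np.float64(22.4), np.float64(22.2), np.float64(22.0), np.float64(14.8), np.float64(14.0), np.float64(12.6)] axis y,z,dy,dz [-7.9211e+01  7.8900e-01 -5.0000e-03 -1.0000e-03]
cradle 1 5958 x [-66.3  54.3] top [np.float64(21.5), np.float64(21.7), np.float64(22.1), np.float64(22.2), np.float64(21.8), np.float64(19.7), np.float64(14.0), np.float64(13.7)] axis y,z,dy,dz [ 0.751  0.741 -0.007  0.003]
cradle 2 5320 x [-65.6  47.4] top [np.float64(21.4), np.float64(21.8), np.float64(22.0), np.float64(21.9), np.float64(21.6), np.float64(15.0), np.float64(13.6), np.float64(13.0)] axis y,z,dy,dz [ 8.0884e+01  4.9000e-01 -3.0000e-03  2.0000e-03]
0 rows 2 {"dp": [61, 0, 66], "twist": [-0.01, 0.07, 0.0], "hand": -1}
1 rows 1 {"dp": [16, 0, 51], "twist": [0.0, 0.0, 0.01], "hand": -1}
2 rows 1 {"dp": [-15, 0, 5], "twist": [0.0, 0.0, -0.0], "hand": -1}
end [0.621 0.128 0.128]
```

step_arm([
  {"dp":[35,0,0],"twist":[0,0.03,0],"hand":-1},
  {"dp":[61,0,10],"twist":[0,0.07,0],"hand":-1},
  {"dp":[61,0,40],"twist":[0,0.07,0],"hand":-1},
  {"dp":[61,0,66],"twist":[-0.01,0.07,0],"hand":-1},
  {"dp":[61,0,66],"twist":[-0.01,0.07,0],"hand":-1},
])

```text
clock: 51.3
tool_pos: [0.6175, 0.1285, 0.1797]
eef_rot: [1.0, -0.017, -0.006, 0.002]
contact_force: [-1.1, -0.0, -0.1]
opening: 0.027
finger_force: 0.0
```

step_arm([
  {"dp":[10,0,25],"twist":[0,0,0],"hand":-1},
  {"dp":[16,0,51],"twist":[0,0,0],"hand":-1},
  {"dp":[16,0,51],"twist":[0,0,0],"hand":-1},
  {"dp":[8,0,54],"twist":[0,0,0],"hand":-1},
  {"dp":[2,0,56],"twist":[0,0,0],"hand":-1},
])

```text
clock: 51.92
tool_pos: [0.6218, 0.1279, 0.1285]
eef_rot: [1.0, -0.018, -0.002, 0.002]
contact_force: [0.8, -0.4, 0.5]
opening: 0.002
finger_force: 0.2
```

step_arm([
  {"dp":[-2,0,1],"twist":[0,0,0],"hand":-1},
  {"dp":[-4,0,1],"twist":[0,0,0],"hand":-1},
  {"dp":[-4,0,1],"twist":[0,0,0],"hand":-1},
])

```text
clock: 52.3
tool_pos: [0.618, 0.1281, 0.1267]
eef_rot: [1.0, -0.017, -0.002, 0.002]
contact_force: [0.2, 0.8, 0.1]
opening: 0.004
finger_force: 0.3
```

```bash
python3 bb.py
```

```text
52.3 g_bed [64.2 -0.6 12.5] F_bed [0.2 0.8 0.1] op 0.004 q [-0.53  0.93  0.48  1.67 -0.6   0.71 -1.35]
```

step_arm([
  {"dp":[-2,0,1],"twist":[0,0,0],"hand":-1},
  {"dp":[-4,0,1],"twist":[0,0,0],"hand":-1},
  {"dp":[-4,0,1],"twist":[0,0,0],"hand":-1},
])

```text
clock: 52.68
tool_pos: [0.6158, 0.1281, 0.1261]
eef_rot: [1.0, -0.018, -0.0, 0.002]
contact_force: [5.2, -0.6, 1.2]
opening: 0.004
finger_force: 2.7
```

```bash
python3 bb.py
```

```text
52.67 g_bed [61.9 -0.8 12.7] F_bed [ 5.3 -0.4 -0.7] op 0.004 q [-0.53  0.93  0.48  1.68 -0.61  0.69 -1.34]
```

```bash
cat > barp.py <<'E'
from plan import *
o=place(20)
H=np.array([-100,31.])
def g(al,back=0):
    ga=1.40-al; c,s=np.cos(ga),np.sin(ga)
    k=H+108*np.array([c,s])+(7+back)*np.array([-s,c])
    return bed(k[0],0,k[1])-o.apply([.009,0,.019])
E
python3 - <<'E'
from barp import *
s=r.get_state();p=np.array(s["tool_pos"])
print(g(0),g(0,25),g(1.4))
plan([(p+[.015,0,.0],o,-1),(p+[.015,0,.19],o,-1),((.40,.135,.33),o,-1),((g(0,25)),o,-1)])
E
```

```text
[0.42249943 0.136583   0.20897559] [0.39791531 0.13756689 0.20454242] [0.54753236 0.13157901 0.14744448]
0 rows 1 {"dp": [15, -1, -3], "twist": [0.0, 0.0, 0.0], "hand": -1}
1 rows 4 {"dp": [0, 1, -190], "twist": [0.0, 0.0, 0.0], "hand": -1}
2 rows 4 {"dp": [-231, 1, -14], "twist": [0.0, 0.0, 0.0], "hand": -1}
3 rows 3 {"dp": [-2, -3, 126], "twist": [0.0, 0.0, 0.0], "hand": -1}
end [0.398 0.138 0.207]
```

step_arm([
  {"dp":[15,-1,-3],"twist":[0,0,0],"hand":-1},
  {"dp":[15,-1,-50],"twist":[0,0,0],"hand":-1},
  {"dp":[15,0,-100],"twist":[0,0,0],"hand":-1},
  {"dp":[15,0,-150],"twist":[0,0,0],"hand":-1},
  {"dp":[15,0,-195],"twist":[0,0,0],"hand":-1},
])

```text
clock: 53.3
tool_pos: [0.6283, 0.1283, 0.3213]
eef_rot: [1.0, -0.018, -0.004, 0.002]
contact_force: [1.3, 0.5, -1.2]
opening: 0.005
finger_force: 0.0
```

```bash
python3 chk.py wrist
```

```text
cradle 0 2719 x [-49.9  47. ] top [np.float64(10.4), np.float64(22.2), np.float64(22.2), np.float64(22.0), np.float64(21.7), np.float64(14.6), np.float64(13.8), np.float64(11.8)] axis y,z,dy,dz [-7.9192e+01  6.9300e-01 -8.0000e-03 -1.2000e-02]
cradle 1 1904 x [-13.1  47.4] top [None, None, np.float64(8.9), np.float64(21.9), np.float64(21.6), np.float64(14.5), np.float64(13.6), np.float64(11.9)] axis y,z,dy,dz [ 0.825  0.63  -0.002 -0.03 ]
cradle 2 2722 x [-50.1  47.6] top [np.float64(10.2), np.float64(21.9), np.float64(21.8), np.float64(21.7), np.float64(21.4), np.float64(15.2), np.float64(13.5), np.float64(12.5)] axis y,z,dy,dz [ 8.0832e+01  3.6500e-01 -9.0000e-03 -1.0000e-02]
```

step_arm([
  {"dp":[-50,0,-3],"twist":[0,0,0],"hand":-1},
  {"dp":[-100,0,-6],"twist":[0,0,0],"hand":-1},
  {"dp":[-150,0,-10],"twist":[0,0,0],"hand":-1},
  {"dp":[-195,1,-14],"twist":[0,0,0],"hand":-1},
  {"dp":[-231,1,-14],"twist":[0,0,0],"hand":-1},
])

```text
clock: 53.98
tool_pos: [0.3957, 0.1352, 0.3349]
eef_rot: [1.0, -0.017, -0.005, 0.002]
contact_force: [0.4, -0.1, -0.2]
opening: 0.001
finger_force: 0.0
```

```bash
python3 bb.py; python3 - <<'E'
from barp import *
s=r.get_state(); print(s["tool_pos"],s["eef_rot"])
plan([(g(0,25),o,-1)])
d=snap("side","side4")
E
```

```text
53.98 g_bed [-73.6  -2.5 284.2] F_bed [ 0.3 -0.1 -0.3] op 0.001 q [-0.95  0.39  0.74  2.06 -0.35  0.83 -1.6 ]
[0.39565899 0.13518507 0.3349038 ] [ 0.99983803 -0.0172811  -0.00463645  0.00194424]
0 rows 3 {"dp": [3, -3, 127], "twist": [0.0, 0.01, 0.01], "hand": -1}
end [0.398 0.138 0.208]
```

View pics/side4.png

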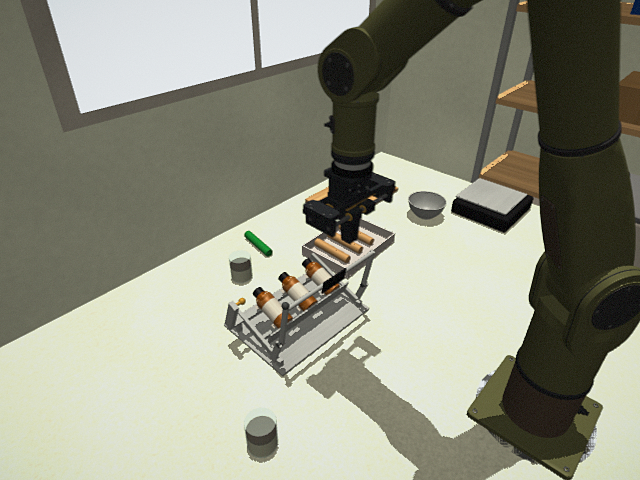

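step_arm([
  {"dp":[-4,-1,40],"twist":[0,0,0],"hand":-1},
  {"dp":[-4,-2,80],"twist":[0,0,0],"hand":-1},
  {"dp":[0,-3,110],"twist":[0,0.01,0.01],"hand":-1},
  {"dp":[3,-3,127],"twist":[0,0.01,0.01],"hand":-1},
  {"dp":[3,-3,127],"twist":[0,0.01,0.01],"hand":-1},
])

```text
clock: 54.65
tool_pos: [0.4001, 0.1374, 0.2073]
eef_rot: [1.0, -0.023, 0.0, 0.003]
contact_force: [-0.6, -0.2, -0.3]
opening: 0.006
finger_force: 0.0
```

```bash
python3 bb.py; python3 - <<'E'
from barp import *
s=r.get_state(); print(s["tool_pos"])
plan([(g(a),o,-1) for a in (0,.1,.2,.3,.4,.5,.6,.7,.8,.9,1.0,1.1,1.2,1.25,1.3,1.35,1.4,1.44)])
E
```

```text
54.65 g_bed [-1.132e+02 -1.000e-01  1.629e+02] F_bed [-0.6 -0.2 -0. ] op 0.006 q [-0.75  0.59  0.48  2.23 -0.62  0.46 -1.38]
[0.40006638 0.13742369 0.20732191]
0 rows 1 {"dp": [22, 0, -5], "twist": [0.01, -0.0, -0.01], "hand": -1}
1 rows 1 {"dp": [11, 0, -2], "twist": [-0.0, -0.0, 0.0], "hand": -1}
2 rows 1 {"dp": [11, 0, -1], "twist": [-0.0, -0.0, 0.0], "hand": -1}
3 rows 1 {"dp": [11, 0, 0], "twist": [-0.0, -0.0, 0.0], "hand": -1}
4 rows 1 {"dp": [10, 0, 2], "twist": [-0.0, -0.0, 0.0], "hand": -1}
5 rows 1 {"dp": [11, 0, 2], "twist": [-0.0, -0.0, 0.0], "hand": -1}
6 rows 1 {"dp": [10, 0, 3], "twist": [-0.0, -0.0, 0.0], "hand": -1}
7 rows 1 {"dp": [10, 0, 4], "twist": [-0.0, -0.0, 0.0], "hand": -1}
8 rows 1 {"dp": [10, 0, 6], "twist": [-0.0, -0.0, 0.0], "hand": -1}
9 rows 1 {"dp": [9, 0, 6], "twist": [-0.0, -0.0, 0.0], "hand": -1}
10 rows 1 {"dp": [8, 0, 7], "twist": [-0.0, -0.0, 0.0], "hand": -1}
11 rows 1 {"dp": [7, 1, 8], "twist": [-0.0, -0.0, 0.0], "hand": -1}
12 rows 1 {"dp": [7, 0, 8], "twist": [-0.0, -0.0, 0.0], "hand": -1}
13 rows 1 {"dp": [3, 0, 5], "twist": [-0.0, -0.0, 0.0], "hand": -1}
14 rows 1 {"dp": [3, 0, 4], "twist": [-0.0, -0.0, 0.0], "hand": -1}
15 rows 1 {"dp": [2, 0, 5], "twist": [-0.0, -0.0, 0.0], "hand": -1}
16 rows 1 {"dp": [3, 0, 5], "twist": [-0.0, -0.0, 0.0], "hand": -1}
17 rows 1 {"dp": [1, 0, 4], "twist": [-0.0, -0.0, 0.0], "hand": -1}
end [0.549 0.131 0.146]
```

step_arm([
  {"dp":[22,0,-5],"twist":[0,0,0],"hand":-1},
  {"dp":[33,0,-7],"twist":[0,0,0],"hand":-1},
  {"dp":[44,0,-8],"twist":[0,0,0],"hand":-1},
  {"dp":[55,0,-8],"twist":[0,0,0],"hand":-1},
  {"dp":[65,0,-6],"twist":[0,0,0],"hand":-1},
])

```text
clock: 55.28
tool_pos: [0.4671, 0.1351, 0.2149]
eef_rot: [1.0, -0.022, 0.003, 0.002]
contact_force: [-0.5, -0.3, 1.2]
opening: 0.003
finger_force: 0.7
```

```bash
python3 bb.py; python3 - <<'E'
from barp import *
C=cloud(d:=snap("side","side5"));
s=r.get_state(); print(s["tool_pos"],g(.4)); find(d,"side","bar_plate")
plan([(g(a),o,-1) for a in (.5,.6,.7,.8,.9)])
E
```

```text
55.27 g_bed [-47.6   0.3 147. ] F_bed [-0.  -0.4  1.3] op 0.003 q [-0.7   0.65  0.53  2.05 -0.57  0.59 -1.39]
[0.46869404 0.13498702 0.21477574] [0.46542795 0.13486494 0.21082386]
side bar_plate 0.76 [0.4744 0.1709 0.19  ]
0 rows 1 {"dp": [8, 0, 3], "twist": [0.0, -0.01, -0.01], "hand": -1}
1 rows 1 {"dp": [10, 0, 3], "twist": [0.0, 0.0, 0.0], "hand": -1}
2 rows 1 {"dp": [10, 0, 5], "twist": [0.0, 0.0, 0.0], "hand": -1}
3 rows 1 {"dp": [10, 0, 5], "twist": [0.0, 0.0, 0.0], "hand": -1}
4 rows 1 {"dp": [9, 0, 6], "twist": [0.0, 0.0, 0.0], "hand": -1}
end [0.515 0.133 0.193]
```

View pics/side5.png

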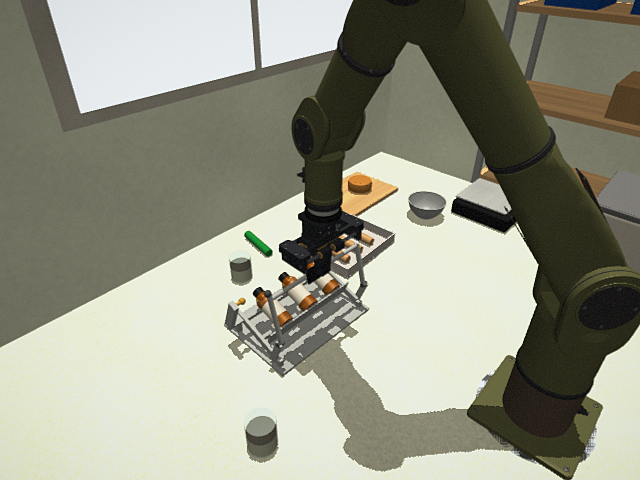

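step_arm([
  {"dp":[8,0,3],"twist":[0,0,0],"hand":-1},
  {"dp":[18,0,6],"twist":[0,0,0],"hand":-1},
  {"dp":[28,0,11],"twist":[0,0,0],"hand":-1},
  {"dp":[38,0,16],"twist":[0,0,0],"hand":-1},
  {"dp":[47,0,22],"twist":[0,0,0],"hand":-1},
])

```text
clock: 56.0
tool_pos: [0.5139, 0.1328, 0.1924]
eef_rot: [1.0, -0.022, 0.002, 0.002]
contact_force: [-1.4, 0.7, 0.5]
opening: 0.005
finger_force: 0.8
```

```bash
python3 bb.py; python3 - <<'E'
from barp import *
plan([(g(a),o,-1) for a in (1,1.1,1.2,1.25,1.3,1.35,1.4,1.44)])
E
```

```text
56.0 g_bed [-1.120e+01 -1.000e-01  1.099e+02] F_bed [-1.1  0.6  1. ] op 0.005 q [-0.64  0.73  0.51  1.94 -0.58  0.62 -1.37]
0 rows 1 {"dp": [9, 0, 7], "twist": [0.0, -0.0, -0.0], "hand": -1}
1 rows 1 {"dp": [7, 0, 8], "twist": [0.0, -0.0, -0.0], "hand": -1}
2 rows 1 {"dp": [7, 0, 8], "twist": [0.0, -0.0, -0.0], "hand": -1}
3 rows 1 {"dp": [3, 0, 5], "twist": [0.0, -0.0, -0.0], "hand": -1}
4 rows 1 {"dp": [3, 0, 4], "twist": [0.0, -0.0, -0.0], "hand": -1}
5 rows 1 {"dp": [2, 0, 5], "twist": [0.0, -0.0, -0.0], "hand": -1}
6 rows 1 {"dp": [2, 0, 5], "twist": [0.0, -0.0, -0.0], "hand": -1}
7 rows 1 {"dp": [2, 0, 4], "twist": [0.0, -0.0, -0.0], "hand": -1}
end [0.549 0.131 0.147]
```

step_arm([
  {"dp":[9,0,7],"twist":[0,0,0],"hand":-1},
  {"dp":[16,0,15],"twist":[0,0,0],"hand":-1},
  {"dp":[23,0,23],"twist":[0,0,0],"hand":-1},
  {"dp":[26,0,28],"twist":[0,0,0],"hand":-1},
  {"dp":[29,0,32],"twist":[0,0,0],"hand":-1},
])

```text
clock: 56.62
tool_pos: [0.542, 0.1314, 0.1614]
eef_rot: [1.0, -0.023, 0.002, 0.002]
contact_force: [-4.9, 0.6, 6.5]
opening: 0.003
finger_force: 3.8
```

```bash
python3 bb.py; python3 - <<'E'
from barp import *
plan([(g(a),o,-1) for a in (1.35,1.4,1.44,1.47)])
E
```

```text
56.62 g_bed [ 4.6 -0.4 71.1] F_bed [-2.4  0.4  7.8] op 0.003 q [-0.59  0.8   0.47  1.88 -0.6   0.6  -1.35]
0 rows 1 {"dp": [3, 0, 6], "twist": [0.0, -0.0, -0.01], "hand": -1}
1 rows 1 {"dp": [2, 0, 5], "twist": [0.0, -0.0, 0.0], "hand": -1}
2 rows 1 {"dp": [2, 0, 4], "twist": [0.0, -0.0, 0.0], "hand": -1}
3 rows 1 {"dp": [1, 0, 3], "twist": [0.0, -0.0, 0.0], "hand": -1}
end [0.55  0.131 0.143]
```

step_arm([
  {"dp":[3,0,6],"twist":[0,0,0],"hand":-1},
  {"dp":[5,0,11],"twist":[0,0,0],"hand":-1},
  {"dp":[7,0,15],"twist":[0,0,0],"hand":-1},
  {"dp":[7,0,15],"twist":[0,0,0],"hand":-1},
])

```text
clock: 57.12
tool_pos: [0.5497, 0.131, 0.1469]
eef_rot: [1.0, -0.023, 0.002, 0.001]
contact_force: [-5.2, 0.6, 11.6]
opening: 0.003
finger_force: 6.3
```

```bash
python3 bb.py; python3 - <<'E'
from barp import *
print(g(1.4)-r.get_state()["tool_pos"]); plan([(g(a),o,-1) for a in (1.44,1.47)])
E
```

```text
57.12 g_bed [ 6.8 -0.5 54.8] F_bed [-1.   0.4 12.7] op 0.003 q [-0.58  0.83  0.46  1.87 -0.62  0.58 -1.34]
[-0.00212066  0.00054534  0.00056148]
0 rows 1 {"dp": [0, 0, 0], "twist": [0.0, -0.0, -0.01], "hand": -1}
1 rows 1 {"dp": [1, 0, 3], "twist": [0.0, -0.0, 0.0], "hand": -1}
end [0.551 0.131 0.144]
```

step_arm([
  {"dp":[0,0,2],"twist":[0,0,0],"hand":-1},
  {"dp":[1,0,4],"twist":[0,0,0],"hand":-1},
  {"dp":[1,0,4],"twist":[0,0,0],"hand":-1},
])

```text
clock: 57.5
tool_pos: [0.55, 0.131, 0.1457]
eef_rot: [1.0, -0.023, 0.002, 0.0]
contact_force: [-12.8, 1.3, 35.5]
opening: 0.009
finger_force: 18.8
```

```bash
python3 bb.py
```

```text
57.5 g_bed [ 6.8 -0.5 53.6] F_bed [ 0.1  0.8 37.7] op 0.009 q [-0.57  0.83  0.45  1.87 -0.62  0.58 -1.34]
```

Hard stop felt (38 N). Back off, retreat high and check.

step_arm([
  {"dp":[0,0,-6],"twist":[0,0,0],"hand":-1},
  {"dp":[0,0,-20],"twist":[0,0,0],"hand":-1},
  {"dp":[0,0,-60],"twist":[0,0,0],"hand":-1},
  {"dp":[0,0,-110],"twist":[0,0,0],"hand":-1},
  {"dp":[0,0,-160],"twist":[0,0,0],"hand":-1},
])

```text
clock: 58.12
tool_pos: [0.551, 0.1314, 0.3042]
eef_rot: [1.0, -0.023, 0.004, 0.002]
contact_force: [-0.3, 0.9, 0.7]
opening: 0.003
finger_force: 0.0
```

step_arm([
  {"dp":[-20,50,-10],"twist":[0,0,0],"hand":-1},
  {"dp":[-40,100,-10],"twist":[0,0,0],"hand":-1},
  {"dp":[-60,150,-10],"twist":[0,0,0],"hand":-1},
  {"dp":[-60,200,-10],"twist":[0,0,0],"hand":-1},
  {"dp":[-60,200,-10],"twist":[0,0,0],"hand":-1},
])

```text
clock: 58.75
tool_pos: [0.4813, -0.0707, 0.314]
eef_rot: [1.0, -0.027, 0.004, 0.003]
contact_force: [0.5, 0.5, 0.4]
opening: 0.002
finger_force: 0.0
```

```bash
python3 bb.py; python3 chk.py side; python3 - <<'E'
from plan import *
d=snap("side"); 
for t in ["bar_plate","pin0","bottle0"]: find(d,"side",t)
d2=snap("scene");
for t in ["bar_plate","pin0","dessert0","bowl"]: find(d2,"scene",t)
im=d["pixels"][180:400,180:480,::-1]; cv2.imwrite("pics/fin.png",cv2.resize(im,None,fx=2.4,fy=2.4,interpolation=cv2.INTER_CUBIC))
E
```

```text
58.75 g_bed [   7.4 -204.7  232.5] F_bed [0.6 0.5 0.2] op 0.002 q [-0.36  0.5   0.64  1.93 -0.4   0.83 -1.13]
cradle 0 583 x [-69.3  43.8] top [np.float64(24.0), np.float64(24.1), np.float64(24.7), np.float64(33.7), np.float64(34.0), np.float64(15.1), np.float64(15.1), None] axis y,z,dy,dz [-8.0904e+01  2.6840e+00 -1.0000e-03  2.6000e-02]
cradle 1 524 x [-68.9  43.9] top [np.float64(23.5), np.float64(24.3), np.float64(23.4), np.float64(23.6), None, np.float64(15.5), np.float64(15.4), None] axis y,z,dy,dz [-0.802  2.655  0.004  0.025]
cradle 2 726 x [-68.8  44.4] top [np.float64(23.5), np.float64(23.5), np.float64(23.7), np.float64(33.9), np.float64(34.7), np.float64(15.8), np.float64(15.4), None] axis y,z,dy,dz [7.9245e+01 2.2840e+00 8.0000e-03 1.8000e-02]
side bar_plate 0.59 [0.5455 0.1462 0.1257]
side pin0 0.74 [8.429e-01 1.000e-04 1.930e-02]
side pin0 0.7 [ 0.6536 -0.1217  0.0269]
side pin0 0.59 [ 0.6542 -0.2366  0.0266]
side pin0 0.56 [ 0.6532 -0.1828  0.0279]
side bottle0 0.96 [0.5328 0.0609 0.0978]
side bottle0 0.78 [0.5375 0.2168 0.0963]
side bottle0 0.74 [0.533  0.1426 0.0936]
scene bar_plate 0.81 [0.5533 0.1444 0.1256]
scene pin0 0.79 [ 0.8587 -0.0026  0.0214]
scene pin0 0.71 [ 0.6615 -0.2378  0.0322]
scene pin0 0.63 [ 0.661  -0.1793  0.0292]
scene pin0 0.55 [ 0.6623 -0.1224  0.025 ]
scene dessert0 0.79 [0.7899 0.1313 0.0744]
scene dessert0 0.57 [0.3731 0.427  0.0685]
scene bowl 0.87 [ 0.5612 -0.5427  0.0375]
scene bowl 0.29 [0.5652 0.1681 0.0729]
```

View pics/fin.png

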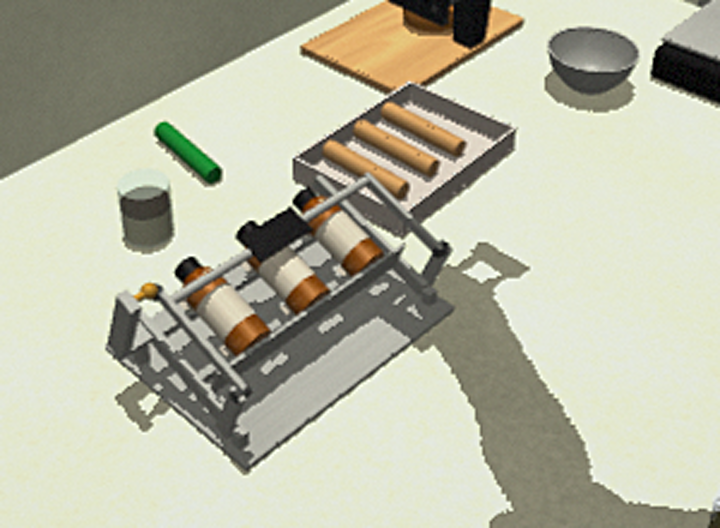

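The crop shows the bar down across the bottles, with its plate at about (275,230), the three bottles in their cradles, the three pins in the tray and the glasses and bowl unmoved. Handing in.

```bash
python3 -c "
from plant import r
print(r.finish_job())"
```

```text
the job is handed in; nothing more can be done
None
```

The job is handed in: three rolling pins are in the tray, three bottles lie in their cradles with bases against the lip, the hold-down bar stayed down after I let go, and the glasses and bowl were not moved.

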